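# Hang the stamping die on its leaning peg and press it home

### The arm

A 7-joint arm with a two-finger parallel gripper is mounted at the origin on the work surface. World frame = base frame: x ahead of the robot, y to its left, z up, the work surface at z = 0. Lengths are in m, angles in degrees, forces in N, time in s.
With the tool pointing down it reaches from about 0.425 to 0.875 m from the base axis. Payload 4.7 kg.
Tool frame: the origin (TCP) lies between the finger pads; the fingertips stand 19 mm ahead of it and the grasp point (between the pads) is the TCP; x points along the fingers, z is the direction in which the jaws open and shut, and the axes are right-handed (so a half turn about x gives the same grasp; the last joint's range is limited). The gripper opens to 87 mm and grips with 3 to 60 N. Pads are 19 mm wide; open, the fingers measure 117 mm over their backs; the gripper's body (75 mm by 190 mm) begins 51 mm behind the grasp point.
Start: joints at [68.531, 18.392, -4.016, 83.108, 1.295, 78.541, -3.26], TCP at [0.246, -0.602, 0.208] pointing down, gripper open.
Joint ranges: [-163.93, 163.93], [-17.29, 119.83], [-79.2, 71.16], [3.27, 140.29], [-89.18, 269.18], [5.43, 117.66], [-154.24, 154.24]. Speed limits (degrees/s): [147.25, 147.25, 180, 180, 180, 180, 180].

### API

Orientations are given as [roll, pitch, yaw] about the fixed x, y, z axes, in that order (R = Rz(yaw) Ry(pitch) Rx(roll)).
In Python, from cell import monitor, read_camera, camera_model, env, regions_of gives the robot as it stands. The module is installed in compiled form; this text tells all that it offers.
- The arm moves only by the tool step_arm, never from a script. Its argument "deltas" is a list of rows, each a list of 5 numbers: the gripper's target within -1 to 1 (fully open at 1, half-way at 0, shut at -1), then the shift along the tool's x, y, z in m, then the turn about the tool's x in degrees. A call has 1 to 12 rows; each row is the pose to reach, as a shift and turn from the pose commanded when the call began, along the tool's axes at that moment; what a row does not reach only later rows make up. A row lasts 1/8 s, in which the tool goes at most 62.5 mm and 10.7 degrees, less where a joint would pass 70% of its speed; a pose out of reach is approached as far as the arm can. A call with a gripper value outside its range is refused whole. The fingers move at their own pace and stop on an object; "newtons" is the grip in N (left out, the last holds). Time passes only in rows, so rows that repeat a pose let the fingers close. It gives the time, the measured TCP pose, the force and the opening at its end, in the units of the state.
- monitor.get_obs(): the state, without advancing time (a new reading comes with each control period).
- read_camera(name): name is "side" or "top"; returns (picture, depth): 384x512x3 uint8, red, green, blue; 384x512 float32, m along the optical axis (not along the pixel's ray), 0 where there is no reading.
- camera_model(name): a dict with "fx", "fy", "cx", "cy" (pixels), "k1" (the pictures are not rectified: a ray, as slopes to the right and down, at radius r is drawn at 1 + k1 r^2 times it, then the intrinsics apply), "xyz" and "attitude" of the camera in the world. Camera axes: x right, y down, z forward; pixel columns grow to the right and rows downward; lengths in m; the calibration is good to about 2 mm. A picture is of the moment at which its call begins. camera_model takes no time and is no camera call.
- env.sign_off(): hands the job in, once; it reports no verdict.
Trained networks look in the newest picture that a camera, given by its name, has taken for a name from the list of things; names that differ only in an ending like _2 or _b are one class to them, and where a whole thing is asked for, a point or a joint stands for the part that bears it (a point fixed in the world has none). Each returns a list of dicts, best first, with "p" (0 to 1); they miss things now and then, are a little off and sometimes report something else, mostly with a low value. They report only what shows in the picture. A call takes as long as a camera call. They do not tell look-alikes from the thing itself.
- regions_of(camera, thing): "pixels" (384x512 bool, what is visible of it) and "pixel" ([column, row] in pixels, amid what is visible of it).
The state is a dict: "time_s": time; "qpos": joint angles; "joint_velocities": joint speeds; "effort": joint torques, N m; "tool_pos": TCP position; "tool_rot": TCP orientation; "force": force on the tool from outside, world axes, zero at the start; "wrist_torque": the same for the moment, N m; "grip_width": finger opening in m.
Only numpy, scipy, OpenCV 4.12 (cv2) and the standard library are available. Lean on these libraries where they do the work, as an engineer would, in place of code of your own. Each camera call takes 0.05 s, during which the arm holds its last target. There are 200 camera calls.

### The job

Hang the die plate by its eye on the peg of the stand with the red collar, brass block facing outwards, and let go so that it hangs there by itself with the collar still up. Then press the hung plate down along the peg until it and the red collar are fully home and the plate lies flush. Leave the green-collared stand's collar alone and do not push the oil can, the screwdriver or the spare brass die about.

Things in the scene. Friction and masses are not known exactly. Their poses are not given: they have to be found in the camera images.
- die_plate: The stamping die: flat steel plate 125 x 50 x 8 mm (along its x, y, z), about 0.4 kg, with a brass block on top and a round eye 12.5 mm across right through near its +x end. Origin: centre of the plate's underside. x points to the eye end, z out of the face with the block. Starts flat on the table, block up, eye end away from the robot
- die_eye (a point): Centre of the eye at the plate's underside, 45 mm from the plate's origin along its x (17.5 mm from the end). Same axes as the plate
- die_block (a point): Centre of the brass block on the plate: 40 x 30 x 22 mm (along the plate's x, y, z), it stands on the plate's top, 8 to 30 mm above the underside, 40 mm from the eye towards the tail; good to grip across its 30 mm width. Same axes as the plate
- die_tail (a point): Middle of the plate's tail end (the end far from the eye), at the underside
- red_rest: The fixed leaning part of the red-collared stand. Origin: on its grey sloping face (36 mm wide), in the middle of the slot where the peg is clamped, 165 mm above the table. z points out of the face, 25 degrees from vertical, roughly towards the robot; x up the slope, y across. The peg (see red_collar) stands along z, but up to 8 mm to either side in y: feel for it
- red_heel (a point): Centre of the top of the black rubber tail rest on the red stand (16 mm along the slope, 34 mm wide), 92 mm down the slope from the peg, 14 mm out from the face. A hung plate lies eye up the slope and tail down on this rest
- red_collar (a joint): How far the red collar (40 mm across, 12 mm thick) is pushed along the peg: 0 = up, its top 24 mm out from the face; 0.010 m = fully home, its top 14 mm out, level with the tail rest. It slides stiffly (about 8 N) and stays where pushed. The peg through it: steel, 10 mm thick, flat end 50 mm out from the face
- green_rest: The leaning part of the second stand, the same in every way but with a green collar; its origin and axes as for red_rest. Not to be used
- green_collar (a joint): Travel of the green collar, 0 = up, 0.010 m = home. To be left up
- oil_can: Yellow round can, 56 mm across, 95 mm tall, standing loose; origin under its centre. Leave it be
- driver: Screwdriver with an orange handle lying loose on the table, along its own x. Leave it be
- spare_die: Loose brass block 45 x 60 x 20 mm with a copper-coloured top; origin under its centre. Leave it be
Things that resemble listed ones, but are neither listed nor needed, are in the scene too. Leave any pink look-alike of the part that bears red_rest alone.

How it is judged (in metres and radians):
On the way, in this order (a step that is already met when the one before it is completed fails the run):
1. the die plate hangs by itself with the red stand's peg through its eye, not touched by the fingers, the red collar still up (x of die_eye in the frame of red_rest between -0.005 and 0.005 m and y of die_eye in the frame of red_rest between -0.0125 and 0.0125 m and z of die_eye in the frame of red_rest below 0.038 m and contact force between the fingers and die_plate below 0.1 N and value of joint red_collar below 0.006 m), for 0.3 s.
2. the plate on the peg is pressed down until the red collar is home (x of die_eye in the frame of red_rest between -0.005 and 0.005 m and y of die_eye in the frame of red_rest between -0.0125 and 0.0125 m and z of die_eye in the frame of red_rest below 0.017 m and value of joint red_collar above 0.0085 m), for 0.1 s.
At the end, for the whole second after the job is handed in: The die plate hangs at rest on the red stand's peg, block outwards, tail down the slope (within 0.35 rad), the red collar at least 8.5 of 10 mm down, the underside at the eye within 16.5 mm of the sloping face, flush to within 0.06 rad (x of die_eye in the frame of red_rest between -0.005 and 0.005 m and y of die_eye in the frame of red_rest between -0.0125 and 0.0125 m and z of die_eye in the frame of red_rest below 0.0165 m and value of joint red_collar above 0.0085 m and angle between the z axis of die_plate and the z axis of red_rest, either way round below 0.06 rad and angle between the x axis of die_plate and the x axis of red_rest, either way round below 0.35 rad and angle between die_plate's own z axis and vertical below 1 rad and x of die_tail in the frame of red_rest below -0.07 m and linear speed of die_plate below 0.02 m/s and angular speed of die_plate below 0.2 rad/s); the robot touches nothing.
It fails at once if the green collar is pushed down by more than 3 mm (value of joint green_collar above 0.003 m).
It fails at once if the oil can is moved by more than 30 mm (distance of oil_can from where it was at the start of the episode above 0.03 m).
It fails at once if the screwdriver is moved by more than 30 mm (distance of driver from where it was at the start of the episode above 0.03 m).
It fails at once if the spare die is moved by more than 30 mm (distance of spare_die from where it was at the start of the episode above 0.03 m).
It also fails if it takes over 72 s, if anything falls off the work surface, if the arm or the gripper's body presses on something with over 40 N, if the wrist force passes 120 N, or if a joint passes its speed limit or range.

## Working session

There is one attempt and no reset: what is moved stays moved. The work goes in short steps, Python scripts to look and compute and a tool call to move; the robot and the scene stay as the last step left them, time stands still between calls to the robot, and variables do not carry over. Pictures are saved under pics/ and viewed, about 8 in all and at most 12, crops included, and the job is handed in when it is done.

Besides the shell and the picture viewer there is one more tool, called as a command line: name --pt "numbers of a row" for each row, then --argument value for the rest. step_arm: Moves the arm, as the interface text tells. Its arguments: {"type":"object","properties":{"deltas":{"type":"array"},"newtons":{"type":"number"}},"required":["deltas"]}

```bash
mkdir -p pics; cat > h.py <<'E'
import numpy as np, cv2
from cell import monitor, read_camera, camera_model, env, regions_of
from scipy.spatial.transform import Rotation as R
def cam(n):
    m=camera_model(n); a=m['attitude']
    return m,np.array(m['xyz']),a
def rot(a):
    a=np.array(a,float)
    if a.shape==(3,3): return a
    return R.from_euler('xyz',a,degrees=True).as_matrix()
def cloud(n,depth):
    m,t,a=cam(n); v,u=np.mgrid[0:384,0:512]
    x=(u-m['cx'])/m['fx']; y=(v-m['cy'])/m['fy']
    xd,yd=x.copy(),y.copy()
    for _ in range(8):
        s=1+m['k1']*(x*x+y*y); x=xd/s; y=yd/s
    P=np.stack([x*depth,y*depth,depth],-1)
    return P@rot(a).T+t
def proj(n,p):
    m,t,a=cam(n); q=(np.atleast_2d(p)-t)@rot(a); x=q[:,:2]/q[:,2:]
    x=x*(1+m['k1']*(x**2).sum(1,keepdims=True))
    return x*[m['fx'],m['fy']]+[m['cx'],m['cy']]
E
python3 - <<'E'
from h import *
print(monitor.get_obs())
for n in('side','top'):
    print(n,camera_model(n))
    im,d=read_camera(n); cv2.imwrite(f'pics/{n}0.png',im[:,:,::-1]); W=cloud(n,d); np.savez(f'{n}0.npz',im=im,d=d,W=W)
    for th in ['die_plate','red_rest','red_collar','green_rest','oil_can','driver','spare_die','die_block']:
        for r in regions_of(n,th)[:4]:
            k=r['pixels']&(d>0); p=W[k]
            if len(p): print(th,round(r['p'],2),r['pixel'],k.sum(),p.mean(0).round(3),p.min(0).round(3),p.max(0).round(3))
E
```

```text
{'time_s': 0.0, 'qpos': array([68.53110917, 18.4392313 , -4.01598279, 83.17652622,  1.29527394,
       78.53942787, -3.26027629]), 'joint_velocities': array([-0.09918927,  0.03542262,  0.04243103,  0.12321482,  0.02747684,
        0.08369263, -0.08942407]), 'effort': array([-8.13379120e-04, -4.91292214e+01, -4.04678872e-01, -3.12529600e+01,
       -6.41090423e-02,  4.36675921e-02,  1.73954695e-04]), 'tool_pos': array([ 0.24613442, -0.60096185,  0.20704542]), 'tool_rot': array([-176.93065101,   89.88991801,  115.34823211]), 'force': array([-0.07716673,  0.26596878,  1.44737547]), 'wrist_torque': array([ 0.05614564, -0.01087065, -0.02786317]), 'grip_width': 0.08685593560881588}
side {'fx': 401.70878813254035, 'fy': 401.70878813254035, 'cx': 264.1721899142075, 'cy': 194.07120590467648, 'k1': -0.0759811844963862, 'xyz': array([0.30705811, 0.67535273, 0.93925973]), 'attitude': array([-138.05514747,   -0.25555487, -158.72993282])}
die_plate 0.76 [304.1, 218.9] 634 [ 0.463 -0.05   0.012] [ 0.399 -0.1   -0.004] [ 0.529 -0.011  0.035]
red_rest 0.96 [266.3, 148.4] 580 [ 0.613 -0.147  0.157] [ 
[... 1389 characters left out ...]
0.212]
red_collar 0.55 [295.0, 158.6] 145 [ 0.632 -0.156  0.187] [ 0.614 -0.175  0.175] [ 0.65  -0.138  0.211]
green_rest 0.74 [174.9, 170.7] 572 [0.614 0.192 0.157] [ 0.551  0.175 -0.001] [0.686 0.249 0.211]
oil_can 0.78 [355.6, 235.7] 343 [ 0.423 -0.35   0.077] [ 0.394 -0.381 -0.003] [ 0.449 -0.332  0.1  ]
driver 0.73 [140.0, 240.5] 304 [0.403 0.337 0.02 ] [ 0.345  0.295 -0.004] [0.511 0.41  0.03 ]
spare_die 0.56 [238.6, 128.5] 284 [ 0.779 -0.003  0.018] [ 0.754 -0.035 -0.005] [0.81  0.028 0.028]
spare_die 0.16 [172.6, 158.6] 126 [0.641 0.194 0.187] [0.622 0.176 0.176] [0.66  0.213 0.197]
die_block 0.62 [257.0, 221.4] 606 [ 0.46  -0.052  0.011] [ 0.397 -0.092 -0.005] [ 0.528 -0.009  0.036]
```

```bash
python3 -c "
import cv2,numpy as np
a=[cv2.imread(f'pics/{n}0.png') for n in('side','top')]
for n,i in zip(('s','t'),a): cv2.imwrite(f'pics/{n}0b.png',cv2.resize(i,(800,600),interpolation=2))"
```

```text
(no output)
```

View pics/s0b.png

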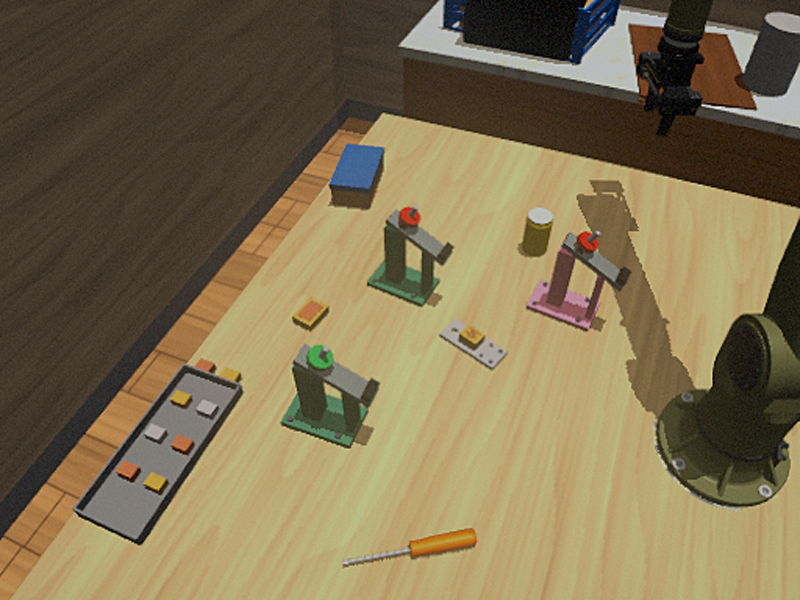

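View pics/t0b.png

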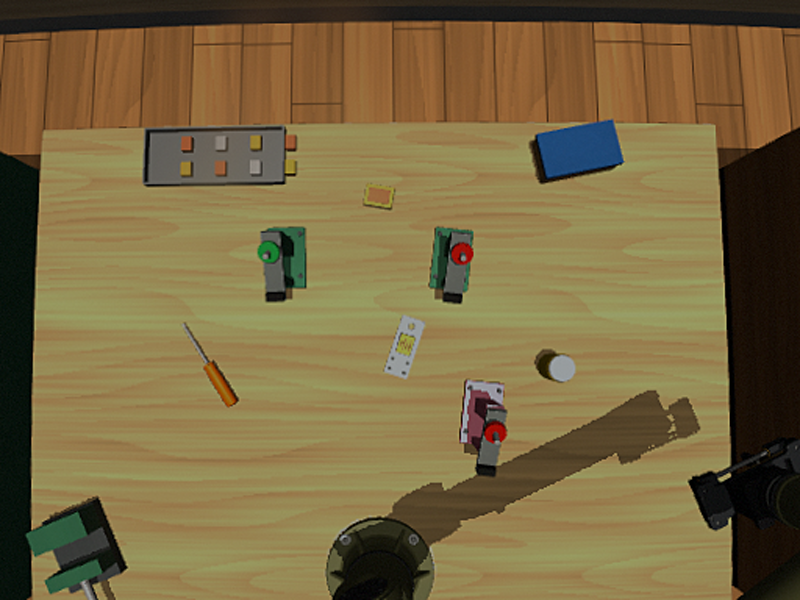

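The top view shows the real red stand, with a green base, at about (461,253). The pink look-alike is at (495,432) and the plate is at (405,347), with its eye up and to the right. Next I'll take precise poses.

```bash
cat > meas.py <<'E'
from h import *
def plate(n,im,W):
    k=(np.abs(W[...,0]-.463)<.09)&(np.abs(W[...,1]+.05)<.07)&(W[...,2]>-.01)&(W[...,2]<.05)
    hsv=cv2.cvtColor(im,cv2.COLOR_RGB2HSV)
    return k,hsv
for n in('side','top'):
    z=np.load(f'{n}0.npz'); im,W=z['im'],z['W']; k,hsv=plate(n,im,W)
    pl=k&(W[...,2]>.004)&(W[...,2]<.013)&(hsv[...,1]<60); bl=k&(W[...,2]>.022)
    kk=pl|bl
    p=W[kk][:,:2].astype(np.float32); r=cv2.minAreaRect(p); print(n,'plate rect',r, 'block',cv2.minAreaRect(W[bl][:,:2].astype(np.float32)), W[bl].mean(0).round(4),'plate z',np.median(W[pl][:,2]),'tab',np.median(W[k][:,2]))
    c=p.mean(0); u=np.linalg.svd(p-c)[2][0] if False else np.linalg.eigh(np.cov((p-c).T))[1][:,1]; print('  pca',c,np.degrees(np.arctan2(u[1],u[0])), 'n',len(p))
    s=(np.abs(W[...,0]-.61)<.09)&(np.abs(W[...,1]+.155)<.05)&(W[...,2]>.1)
    red=s&((hsv[...,0]<8)|(hsv[...,0]>172))&(hsv[...,1]>150)
    g=s&(hsv[...,1]<70)&(hsv[...,2]>60)
    P=W[g&(W[...,2]<.17)]; 
    for _ in range(4):
        c=P.mean(0); nn=np.linalg.svd(P-c)[2][2]; nn*=np.sign(nn[2]); d=(P-c)@nn; P=P[np.abs(d)<.004] 
    print('  face n',nn.round(3),'tilt',np.degrees(np.arccos(nn[2])),'yaw',np.degrees(np.arctan2(nn[1],nn[0])),c.round(4),len(P))
    q=P[:,:2].astype(np.float32);print('  face rect',cv2.minAreaRect(q))
    t=s&(W[...,2]>.2)&(W[...,2]<.22); print('  tip',W[t].round(4).tolist()); 
    v,u_=np.nonzero(t); print('  tip px',u_.mean(),v.mean())
    v,u_=np.nonzero(red); print('  red px',u_.mean(),v.mean(),len(v),W[red].mean(0).round(4), cv2.minEnclosingCircle(np.stack([u_,v],1).astype(np.float32)))
    for nm,(x,y) in dict(st=proj(n,[.61,-.155,.17])[0],pl=proj(n,[.465,-.05,.01])[0]).items() if False else [('st',proj(n,[.61,-.155,.17])[0]),('pl',proj(n,[.465,-.05,.01])[0])]:
        x,y=int(x),int(y); cv2.imwrite(f'{n}_{nm}.png',cv2.resize(im[y-30:y+30,x-30:x+30,::-1],(390,290),interpolation=cv2.INTER_NEAREST)); print('  crop',nm,x-30,y-30)
a=[[cv2.imread(f'{n}_{m}.png') for m in('st','pl')] for n in('side','top')]
cv2.imwrite('pics/c1.png',np.vstack([np.hstack(r) for r in a]))
E
python3 meas.py
```

```text
side plate rect ((0.46565255522727966, -0.054909929633140564), (0.051777832210063934, 0.12595658004283905), 71.113525390625) block ((0.469052791595459, -0.05752398818731308), (0.03450934588909149, 0.041174691170454025), 73.58152770996094) [ 0.4687 -0.055   0.0287] plate z 0.007168937115024865 tab 0.0005509415819709984
  pca [ 0.4621482  -0.05116702] 162.5854911368258 n 519
  face n [-0.393  0.045  0.918] tilt 23.29230024988731 yaw 173.39410514690388 [ 0.6012 -0.148   0.1443] 221
  face rect ((0.6048345565795898, -0.15046632289886475), (0.037982527166604996, 0.10880517214536667), 81.85281372070312)
  tip [[0.6253, -0.1575, 0.2107], [0.6228, -0.1589, 0.2104], [0.621, -0.1623, 0.2083], [0.6267, -0.1534, 0.2097], [0.6237, -0.1534, 0.2107], [0.6218, -0.1565, 0.2089], [0.6197, -0.159, 0.2076], [0.6264, -0.1527, 0.2068], [0.6231, -0.152, 0.2083], [0.6198, -0.1512, 0.2099], [0.618, -0.1544, 0.208], [0.6264, -0.1526, 0.2031], [0.623, -0.1517, 0.2049], [0.6203, -0.1526, 0.205]]
  tip px 265.5 133.5
  red px 261.7586206896552 138.22988505747125 87 [ 0.634  -0.1548  0.1872] ((262.0, 138.0), 6.40
[... 469 characters left out ...]
9127666881 yaw 170.71237711475348 [ 0.5971 -0.1468  0.1432] 230
  face rect ((0.6139830350875854, -0.1497136801481247), (0.035461943596601486, 0.09309154748916626), 83.39457702636719)
  tip [[0.6274, -0.1555, 0.2071], [0.6278, -0.1586, 0.2042], [0.6245, -0.1525, 0.2084], [0.6242, -0.1551, 0.2105], [0.6247, -0.1583, 0.2065], [0.6214, -0.1523, 0.2103], [0.6214, -0.155, 0.2106], [0.6219, -0.1583, 0.2064], [0.6188, -0.1523, 0.2095], [0.6188, -0.1551, 0.209], [0.6185, -0.1576, 0.2113]]
  tip px 296.09090909090907 164.63636363636363
  red px 295.3695652173913 161.6304347826087 138 [ 0.6341 -0.1561  0.1869] ((295.3583984375, 161.8628387451172), 6.996069431304932)
  crop st 264 140
  crop pl 227 191
```

View pics/c1.png

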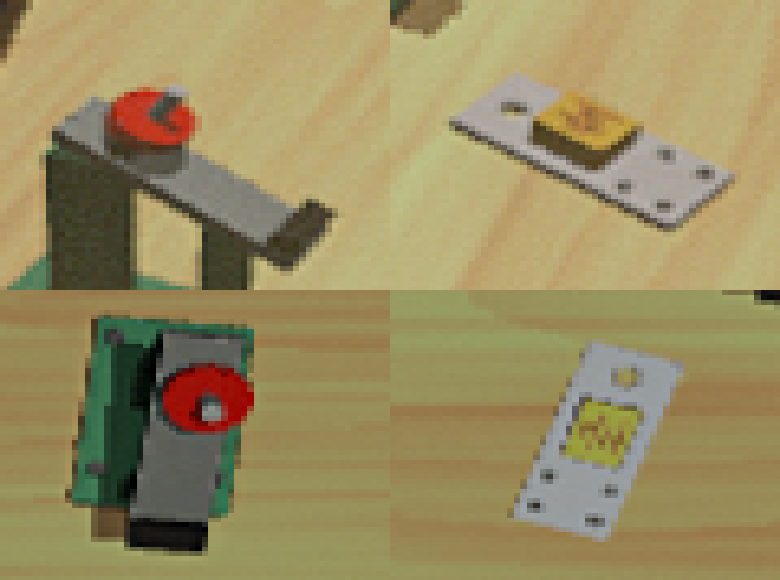

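```bash
cat > go.py <<'E'
import sys
from h import *
# usage: go.py x y z jawyaw(deg, direction of tool z in world xy; mod 180)
o=monitor.get_obs(); T=R.from_euler('xyz',o['tool_rot'],degrees=True).as_matrix()
print('t',round(o['time_s'],2),'pos',o['tool_pos'].round(4),'rot',o['tool_rot'].round(2),'F',o['force'].round(2),'w',round(o['grip_width'],4),'q7',round(o['qpos'][6],1))
jaw=np.degrees(np.arctan2(T[1,2],T[0,2])); print('jaw yaw',jaw.round(2),'tool y',T[:,1].round(3),'z',T[:,2].round(3))
if len(sys.argv)>3:
    t=np.array(list(map(float,sys.argv[1:4]))); print('shift',(T.T@(t-o['tool_pos'])).round(4))
    if len(sys.argv)>4:
        d=(float(sys.argv[4])-jaw+90)%180-90; print('turn about tool x',-d)
E
python3 go.py .479 -.059 .22 71.1; python3 go.py .479 -.059 .031
```

```text
t 0.9 pos [ 0.2463 -0.6015  0.2082] rot [ -44.4    89.99 -112.12] F [-0.01  0.16 -0.44] w 0.0869 q7 -3.3
jaw yaw -67.72 tool y [ 0.925  0.379 -0.   ] z [ 0.379 -0.925  0.   ]
shift [-0.0119  0.4209 -0.4138]
turn about tool x 41.17580839832053
t 0.9 pos [ 0.2463 -0.6015  0.2082] rot [ -44.4    89.99 -112.12] F [-0.01  0.16 -0.44] w 0.0869 q7 -3.3
jaw yaw -67.72 tool y [ 0.925  0.379 -0.   ] z [ 0.379 -0.925  0.   ]
shift [ 0.1771  0.421  -0.4139]
```

step_arm --pt "1 -0.05 0 0 0" --pt "1 -0.1 0.03 -0.03 4" --pt "1 -0.1 0.07 -0.07 10" --pt "1 -0.1 0.11 -0.11 16" --pt "1 -0.1 0.15 -0.15 22" --pt "1 -0.1 0.19 -0.19 28" --pt "1 -0.1 0.23 -0.23 34" --pt "1 -0.1 0.27 -0.27 41.2" --pt "1 -0.1 0.31 -0.31 41.2" --pt "1 -0.1 0.35 -0.35 41.2" --pt "1 -0.08 0.39 -0.39 41.2" --pt "1 -0.05 0.421 -0.414 41.2"

```text
time_s: 2.4
tool_pos: [0.4804, -0.0559, 0.2589]
tool_rot: [90.8, 89.8, -18.0]
force: [0.3, -0.9, -0.5]
grip_width: 0.0872
```

```bash
python3 go.py .479 -.059 .031 71.1
```

```text
t 2.4 pos [ 0.4804 -0.0559  0.2589] rot [ 90.8   89.79 -17.97] F [ 0.32 -0.86 -0.49] w 0.0872 q7 -103.7
jaw yaw -108.76 tool y [ 0.947 -0.322  0.004] z [-0.322 -0.947 -0.   ]
shift [ 0.2279 -0.0012  0.0034]
turn about tool x 0.1362046285754559
```

step_arm --pt "1 0.05 0 0 0" --pt "1 0.1 0 0 0" --pt "1 0.15 0 0 0" --pt "1 0.18 0 0 0" --pt "1 0.19 0 0 0" --pt "1 0.19 0 0 0"

```text
time_s: 3.15
tool_pos: [0.4792, -0.0588, 0.0684]
tool_rot: [-170.7, 90.0, 80.4]
force: [0.1, -0.9, 0.7]
grip_width: 0.0871
```

```bash
python3 go.py .479 -.059 .031 71.1
```

```text
t 3.15 pos [ 0.4792 -0.0588  0.0684] rot [-170.69   89.99   80.39] F [ 0.13 -0.88  0.69] w 0.0871 q7 -108.9
jaw yaw -108.92 tool y [ 0.946 -0.324 -0.   ] z [-0.324 -0.946 -0.   ]
shift [ 0.0374 -0.0001  0.0003]
turn about tool x -0.02054513914316658
```

step_arm --pt "1 0.025 0 0 0" --pt "1 0.037 0 0 0" --pt "1 0.037 0 0 0" --pt "-1 0.037 0 0 0" --pt "-1 0.037 0 0 0" --pt "-1 0.037 0 0 0" --pt "-1 0.037 0 0 0" --pt "-1 0.037 0 0 0" --pt "-1 0.037 0 0 0" --pt "-1 0.037 0 0 0" --newtons 6

```text
time_s: 4.4
tool_pos: [0.479, -0.0588, 0.0311]
tool_rot: [-29.2, 90.0, -138.2]
force: [0.4, 0.3, -1.0]
grip_width: 0.0251
```

```bash
python3 go.py .479 -.059 .031 71.1
```

```text
t 4.4 pos [ 0.479  -0.0588  0.0311] rot [ -29.25   89.99 -138.17] F [ 0.35  0.28 -1.02] w 0.0251 q7 -110.9
jaw yaw -108.92 tool y [ 0.946 -0.324 -0.   ] z [-0.324 -0.946  0.   ]
shift [0.0001 0.0001 0.0002]
turn about tool x -0.022509646475270984
```

step_arm --pt "-1 0 0 0 0" --pt "-1 0 0 0 0"

```text
time_s: 4.65
tool_pos: [0.479, -0.0588, 0.0311]
tool_rot: [-18.2, 90.0, -127.1]
force: [0.3, -0.4, -0.5]
grip_width: 0.0054
```

```bash
cat > shot.py <<'E'
import sys
from h import *
# name x y z half
nm=sys.argv[1]; p=list(map(float,sys.argv[2:5])); h=int(sys.argv[5]); A=[]
print(monitor.get_obs()['grip_width'])
for n in('side','top'):
    im,d=read_camera(n); np.savez(f'{nm}_{n}.npz',im=im,d=d,W=cloud(n,d)); x,y=proj(n,p)[0].astype(int); x=np.clip(x,h,511-h);y=np.clip(y,h,383-h)
    A.append(cv2.resize(im[y-h:y+h,x-h:x+h,::-1],(400,400),interpolation=cv2.INTER_CUBIC)); print(n,'crop origin',x-h,y-h)
cv2.imwrite(f'pics/{nm}.png',np.hstack(A))
E
python3 shot.py g1 .47 -.055 .03 35
```

```text
0.005419660467308717
side crop origin 266 178
top crop origin 223 184
```

View pics/g1.png

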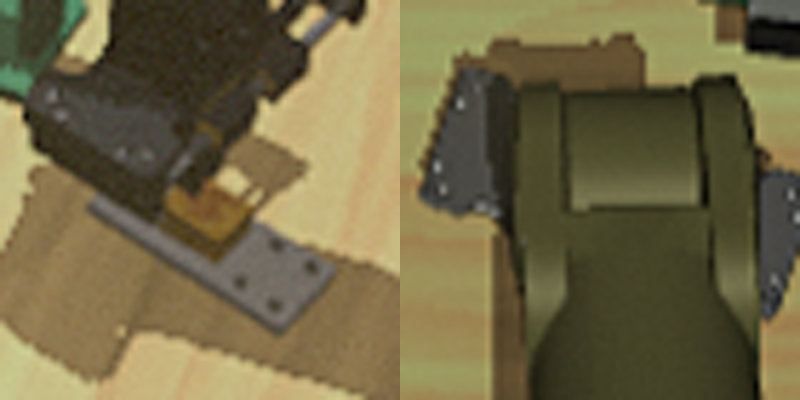

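```bash
python3 - <<'E'
from h import *
for f in ('side0','g1_side'):
    z=np.load(f+'.npz'); im,W=z['im'],z['W']; hsv=cv2.cvtColor(im,cv2.COLOR_RGB2HSV)
    for nm,(x,y,zz) in {'tailL':(.405,-.034,.008)}.items(): pass
    k=(np.abs(W[...,0]-.44)<.1)&(np.abs(W[...,1]+.05)<.08)
    pl=k&(W[...,2]>.004)&(W[...,2]<.013)&(hsv[...,1]<60)
    a=np.radians(-18.9); u=np.array([np.cos(a),np.sin(a)]); v=np.array([-u[1],u[0]])
    q=W[pl][:,:2]-[.464,-.054]; print(f,pl.sum(),'along',(q@u).min().round(4),(q@u).max().round(4),'across',np.percentile(q@v,[1,99]).round(4))
    b=k&(W[...,2]>.02)&(W[...,2]<.034)&(hsv[...,1]>90); q=W[b][:,:2]-[.464,-.054]; print('  block along',np.percentile(q@u,[1,99]).round(4),'across',np.percentile(q@v,[1,99]).round(4))
    print(cv2.minAreaRect(W[pl][:,:2].astype(np.float32)))
E
```

```text
side0 387 along -0.0611 0.0648 across [-0.0259  0.025 ]
  block along [-0.0143  0.0264] across [-0.0172  0.0147]
((0.46565255522727966, -0.054909929633140564), (0.051777832210063934, 0.12595658004283905), 71.113525390625)
g1_side 281 along -0.0613 0.0617 across [-0.0244  0.0246]
  block along [-0.0146  0.0246] across [-0.0147  0.016 ]
((0.4646943509578705, -0.053133707493543625), (0.050071071833372116, 0.12377054244279861), 73.42957305908203)
```

```bash
python3 - <<'E'
from h import *
z=np.load('g1_side.npz'); im,W=z['im'],z['W']; hsv=cv2.cvtColor(im,cv2.COLOR_RGB2HSV)
a=np.radians(-18.9); u=np.array([np.cos(a),np.sin(a)]); v=np.array([-u[1],u[0]])
q=W[...,:2]-[.464,-.054]; A=q@u*1000; B=q@v*1000; Z=W[...,2]*1000
for lo in range(8,90,8):
    k=(Z>=lo)&(Z<lo+8)&(abs(A)<90)&(abs(B)<120)&(hsv[...,2]<90)
    if k.sum()>3: print(lo,k.sum(),'along',np.percentile(A[k],[2,50,98]).round(),'across',np.percentile(B[k],[2,50,98]).round())
cv2.imwrite('pics/g1s.png',cv2.resize(im[150:270,240:400,::-1],(800,600),interpolation=cv2.INTER_CUBIC))
E
```

```text
8 20 along [-50.  -5.  21.] across [-19.  13.  26.]
16 21 along [-14.  -0.  20.] across [-8. 12. 15.]
24 13 along [-15. -11.  17.] across [-7. 14. 16.]
48 10 along [ 6.  9. 18.] across [-3. 10. 12.]
56 7 along [ 5.  6. 13.] across [-7.  8. 11.]
64 7 along [5. 7. 9.] across [-2. 12. 14.]
```

View pics/g1s.png

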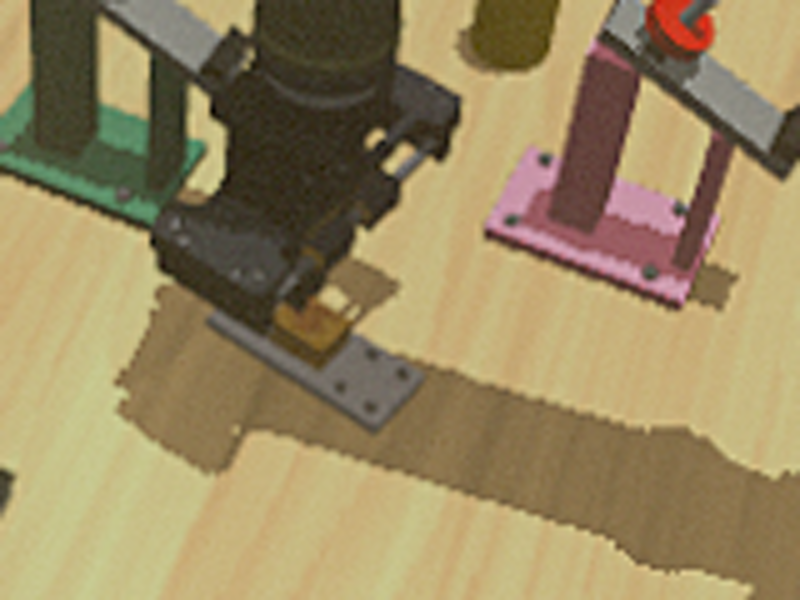

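```bash
python3 - <<'E'
from h import *
print(monitor.get_obs()['grip_width'])
a=np.radians(-18.9); u=np.array([np.cos(a),np.sin(a)]); v=np.array([-u[1],u[0]])
for f in('g1_side','g1_top'):
  z=np.load(f+'.npz'); im,W=z['im'],z['W']
  q=W[...,:2]-[.464,-.054]; A=q@u*1000; B=q@v*1000; Z=W[...,2]*1000
  for lo in range(32,240,8):
    k=(Z>=lo)&(Z<lo+8)&(abs(A)<150)&(abs(B)<150)
    if k.sum()>1: print(f,lo,k.sum(),'along',np.percentile(A[k],[2,50,98]).round(),'across',np.percentile(B[k],[2,50,98]).round())
  if f=='g1_side':
    print(Z[198:222:1,290:312:1].round().astype(int))
E
```

```text
0.0016956531508545984
g1_side 32 14 along [ -9. 146. 150.] across [-61. -36.   4.]
g1_side 40 17 along [  6. 144. 150.] across [-55. -31.  11.]
g1_side 48 27 along [  5.  18. 150.] across [-61.  -9.  12.]
g1_side 56 18 along [  5. 144. 149.] across [-52. -31.  11.]
g1_side 64 19 along [  5. 145. 149.] across [-59. -33.  14.]
g1_side 72 13 along [  5. 148. 149.] across [-55. -41.   9.]
g1_side 80 10 along [142. 147. 149.] across [-58. -40. -29.]
g1_side 88 13 along [ 12. 146. 150.] across [-59. -36.  18.]
g1_side 96 9 along [142. 146. 149.] across [-46. -35. -30.]
g1_side 104 7 along [ 18. 147. 149.] across [-46. -33.  22.]
g1_side 112 53 along [-21.  18. 146.] across [-81.  80.  88.]
g1_side 120 141 along [-22.   1. 144.] across [-81.  -6.  88.]
g1_side 128 209 along [-22. -10. 145.] across [-80. -37.  87.]
g1_side 136 220 along [-22.  -8. 148.] across [-81. -18.  93.]
g1_side 144 83 along [-22.  -9.  51.] across [-85.  42.  96.]
g1_side 152 543 along [-21.   4.  48.] across [-92.  64.  95.]
g1_side 160 100 along [-10.  -5.  38.] across [-90.  38.  85.]
g1_side 168 60 along [-8. -1. 
[... 2571 characters left out ...]
5   9  15  12  19  18  20  25  31  25  20  16
    8  10   6   9]
 [  0   4   4   7   9   9   5   8   6  10  13  14  19  25  24  19  16   8
    6   4  10   7]]
g1_top 104 3 along [143. 147. 150.] across [-31. -30. -29.]
g1_top 120 12 along [  9. 125. 135.] across [-64. -40.  36.]
g1_top 128 101 along [-17. 131. 146.] across [-68. -49.  66.]
g1_top 136 92 along [ 85. 119. 149.] across [-70. -50. -15.]
g1_top 144 4 along [-22.  58. 146.] across [-89. -33.  57.]
g1_top 152 435 along [-20.  16.  49.] across [-93.  69.  95.]
g1_top 160 41 along [-19.  16.  46.] across [-90.  79.  94.]
g1_top 208 11 along [-22. -10.  50.] across [38. 46. 51.]
g1_top 216 3 along [-20. -15.  41.] across [40. 49. 50.]
```

The cloud shows the gripper body's underside at about 115 mm and the tips at about 45 mm. That is roughly 33 mm higher than the reported pose implies, so the fingers closed above the block. I'll reopen, go down part of the way and re-measure.

step_arm --pt "1 0 0 0 0" --pt "1 0 0 0 0" --pt "1 0 0 0 0" --pt "1 0 0 0 0" --pt "1 0 0 0 0" --pt "1 0.01 0 0 0" --pt "1 0.02 0 0 0" --pt "1 0.02 0 0 0"

```text
time_s: 5.75
tool_pos: [0.4778, -0.0586, 0.0098]
tool_rot: [-86.6, 89.8, 164.5]
force: [-0.9, -0.2, -0.3]
grip_width: 0.0741
```

```bash
cat > bz.py <<'E'
from h import *
o=monitor.get_obs(); print(o['tool_pos'].round(4),o['grip_width'].round(4),o['force'].round(1))
T=R.from_euler('xyz',o['tool_rot'],degrees=True).as_matrix(); p=o['tool_pos']
for n in('side','top'):
    im,d=read_camera(n); W=cloud(n,d); q=(W-p)@T
    # flat top surface of the gripper body, points up
    k=(abs(q[...,1])<60)&(abs(q[...,2])<110)&(d>0)
    h,e=np.histogram(-q[...,0][k],np.arange(-.02,.2,.004)); print(n,'heights above TCP',[(round(b,3),int(c)) for c,b in zip(h,e) if c>40 and b>.03])
    b=k&(-q[...,0]>.06)&(-q[...,0]<.14); print('  y',np.percentile(q[...,1][b],[1,99]).round(4),'z',np.percentile(q[...,2][b],[1,99]).round(4),'low',np.percentile(-q[...,0][k&(-q[...,0]>.02)&(abs(q[...,2])>.07)&(abs(q[...,1])<.045)],[1,5]).round(4) )
    np.savez(f'bz_{n}.npz',W=W,im=im)
    t=k&(abs(q[...,1])<.014)&(abs(q[...,2])<.075)&(-q[...,0]<.06); h,e=np.histogram(-q[...,0][t],np.arange(-.05,.06,.004)); print('  finger zone',list(zip(e.round(3),h)))
E
python3 bz.py
```

```text
Traceback (most recent call last):
  File "bz.py", line 2, in <module>
    o=monitor.get_obs(); print(o['tool_pos'].round(4),o['grip_width'].round(4),o['force'].round(1))
                                                      ^^^^^^^^^^^^^^^^^^^^^
AttributeError: 'float' object has no attribute 'round'
```

```bash
sed -i "s/o\['grip_width'\].round(4)/round(o['grip_width'],4)/; s/<60)/<.06)/; s/<110)/<.11)/" bz.py; python3 bz.py
```

```text
[ 0.4778 -0.0586  0.0098] 0.0741 [-0.9 -0.2 -0.3]
side heights above TCP [(np.float64(0.092), 44), (np.float64(0.096), 59), (np.float64(0.1), 71), (np.float64(0.104), 86), (np.float64(0.108), 62), (np.float64(0.116), 54), (np.float64(0.12), 91), (np.float64(0.124), 408), (np.float64(0.128), 84), (np.float64(0.132), 44), (np.float64(0.176), 43), (np.float64(0.18), 112), (np.float64(0.184), 98), (np.float64(0.188), 53), (np.float64(0.192), 73)]
  y [-0.0382  0.0353] z [-0.0951  0.0915] low [0.0842 0.0887]
  finger zone [(np.float64(-0.05), np.int64(0)), (np.float64(-0.046), np.int64(0)), (np.float64(-0.042), np.int64(0)), (np.float64(-0.038), np.int64(0)), (np.float64(-0.034), np.int64(0)), (np.float64(-0.03), np.int64(0)), (np.float64(-0.026), np.int64(0)), (np.float64(-0.022), np.int64(0)), (np.float64(-0.018), np.int64(4)), (np.float64(-0.014), np.int64(112)), (np.float64(-0.01), np.int64(84)), (np.float64(-0.006), np.int64(13)), (np.float64(-0.002), np.int64(10)), (np.float64(0.002), np.int64(3)), (np.float64(0.006), np.int64(3)), (np.float64(0.01), np.int64(5)), (np.float64(0.014)
[... 732 characters left out ...]
26), np.int64(0)), (np.float64(-0.022), np.int64(0)), (np.float64(-0.018), np.int64(0)), (np.float64(-0.014), np.int64(0)), (np.float64(-0.01), np.int64(0)), (np.float64(-0.006), np.int64(0)), (np.float64(-0.002), np.int64(0)), (np.float64(0.002), np.int64(0)), (np.float64(0.006), np.int64(0)), (np.float64(0.01), np.int64(0)), (np.float64(0.014), np.int64(0)), (np.float64(0.018), np.int64(0)), (np.float64(0.022), np.int64(0)), (np.float64(0.026), np.int64(0)), (np.float64(0.03), np.int64(0)), (np.float64(0.034), np.int64(0)), (np.float64(0.038), np.int64(0)), (np.float64(0.042), np.int64(0)), (np.float64(0.046), np.int64(0)), (np.float64(0.05), np.int64(0)), (np.float64(0.054), np.int64(0))]
```

step_arm --pt "1 0.006 0 0 0" --pt "1 0.01 0 0 0" --pt "1 0.01 0 0 0"

```text
time_s: 6.22
tool_pos: [0.4787, -0.0588, 0.0007]
tool_rot: [-80.8, 90.0, 170.2]
force: [-0.2, -0.3, -0.0]
grip_width: 0.0865
```

```bash
python3 shot.py g2 .47 -.055 .03 35; python3 go.py .479 -.059 -.002 71.1
```

```text
0.08647210275125328
side crop origin 266 178
top crop origin 223 184
t 6.33 pos [ 0.479  -0.0588  0.0011] rot [ -56.59   90.   -165.51] F [-0.11  0.14 -0.17] w 0.087 q7 -112.7
jaw yaw -108.92 tool y [ 0.946 -0.324 -0.   ] z [-0.324 -0.946  0.   ]
shift [0.0031 0.0001 0.0002]
turn about tool x -0.021826566667016323
```

View pics/g2.png

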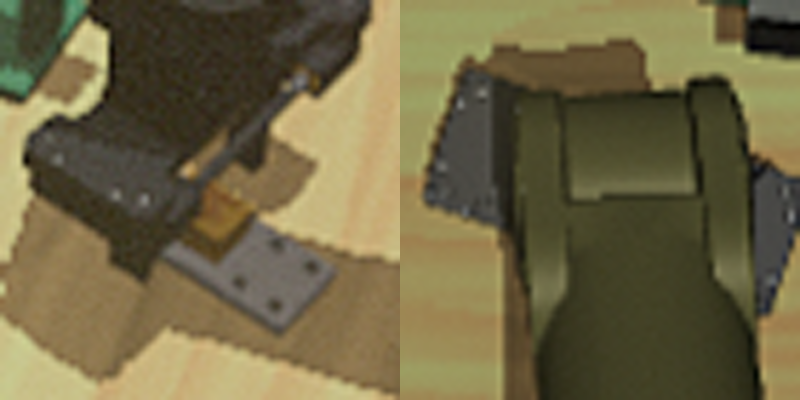

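The open fingers now straddle the block beside the plate. I'll go down 2 mm and close.

step_arm --pt "1 0.002 0 0 0" --pt "-1 0.002 0 0 0" --pt "-1 0.002 0 0 0" --pt "-1 0.002 0 0 0" --pt "-1 0.002 0 0 0" --pt "-1 0.002 0 0 0" --pt "-1 0.002 0 0 0" --pt "-1 0.002 0 0 0" --pt "-1 0.002 0 0 0" --pt "-1 0.002 0 0 0" --newtons 6

```text
time_s: 7.58
tool_pos: [0.479, -0.0591, -0.0009]
tool_rot: [3.8, 90.0, -105.1]
force: [0.9, -1.7, 0.3]
grip_width: 0.0295
```

step_arm --pt "-1 -0.0053 -0.0024 0 0" --pt "-1 -0.0106 -0.005 0 0" --pt "-1 -0.0155 -0.0083 0 0" --pt "-1 -0.0204 -0.0116 0 0" --pt "-1 -0.0255 -0.016 0 0" --pt "-1 -0.0305 -0.0205 0 0" --pt "-1 -0.0305 -0.0205 0 0" --newtons 6

```text
time_s: 8.45
tool_pos: [0.4596, -0.0522, 0.0301]
tool_rot: [65.4, 89.9, -43.5]
force: [-0.1, 0.1, -3.5]
grip_width: 0.0301
```

```bash
cat > tilt.py <<'E'
from h import *
o=monitor.get_obs(); T=R.from_euler('xyz',o['tool_rot'],degrees=True).as_matrix(); p=o['tool_pos']+[0,0,.033]
print(p.round(4),round(o['grip_width'],4),o['force'].round(2),o['wrist_torque'].round(2))
ty=T[:,1].copy(); ty/=np.linalg.norm(ty); tz=T[:,2]
for n in('side','top'):
    im,d=read_camera(n); W=cloud(n,d); q=W-p; y=q@ty; z=q@tz; x=q[...,2]; hsv=cv2.cvtColor(im,cv2.COLOR_RGB2HSV)
    k=(d>0)&(abs(z)<.03)&(y<0.06)&(y>-.12)&(x<.03)&(x>-.09)&(hsv[...,1]<75)&(W[...,2]>.006)
    k&=~((abs(y)<.013)&(abs(z)<.06))
    P=np.stack([y[k],x[k],z[k]],1); cam_up=1
    if len(P)<20: print(n,'few',len(P)); continue
    best=0
    rng=np.random.default_rng(0)
    for _ in range(800):
        s=P[rng.choice(len(P),3,False)]; nn=np.cross(s[1]-s[0],s[2]-s[0]); L=np.linalg.norm(nn)
        if L<1e-9: continue
        nn/=L; i=abs((P-s[0])@nn)<.003
        if i.sum()>best and abs(nn[1])>.6: best=i.sum(); I=i
    Q=P[I]; c=Q.mean(0); nn=np.linalg.svd(Q-c)[2][2]; nn*=np.sign(nn[1])
    print(n,len(P),best,'tilt about jaw axis',np.degrees(np.arctan2(-nn[0],nn[1])).round(2),'roll',np.degrees(np.arctan2(-nn[2],nn[1])).round(2),'extent along y',Q[:,0].min().round(4),Q[:,0].max().round(4),'perp dist of TCP to plane',(-c@nn).round(4))
    e=Q@np.array([nn[1],-nn[0],0]); print('   in-plate extent rel TCP',np.percentile(e,[0,1,99,100]).round(4),'across',np.percentile(Q[:,2],[1,99]).round(4))
E
python3 tilt.py; python3 shot.py g3 .47 -.055 .06 40
```

```text
[ 0.4596 -0.0522  0.0631] 0.0301 [-0.1   0.09 -3.48] [ 0.06 -0.02 -0.05]
side 274 242 tilt about jaw axis -0.79 roll -0.88 extent along y -0.0763 -0.0133 perp dist of TCP to plane 0.0261
   in-plate extent rel TCP [-0.0759 -0.0757 -0.0154 -0.0129] across [-0.0256  0.026 ]
top few 5
0.029606898641860193
side crop origin 262 167
top crop origin 219 179
```

View pics/g3.png

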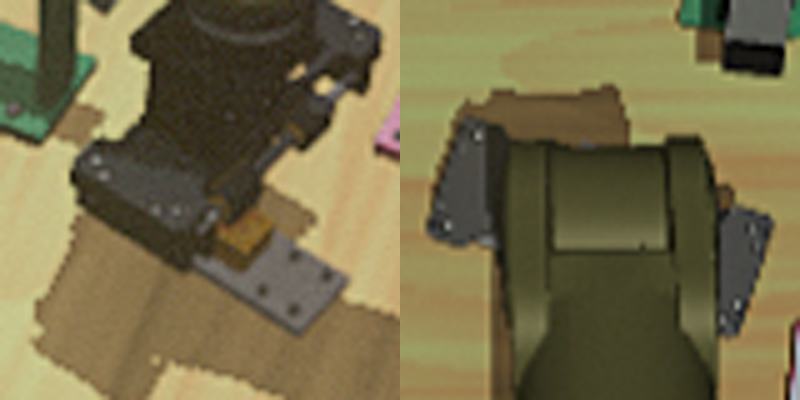

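The plate lifted flat, because 6 N holds it against turning. I'll put it down, regrip nearer the eye at 3 N and lift again with the tail on the table.

step_arm --pt "-1 0.015 0.01 0 0" --pt "-1 0.0305 0.0205 0 0" --pt "-1 0.0305 0.0205 0 0" --pt "-0.1 0.0305 0.0205 0 0" --pt "-0.1 0.0305 0.0205 0 0" --pt "-0.1 0.0305 0.0255 0 0" --pt "-0.1 0.0305 0.0255 0 0" --pt "-1 0.0305 0.0255 0 0" --pt "-1 0.0305 0.0255 0 0" --pt "-1 0.0305 0.0255 0 0" --pt "-1 0.0305 0.0255 0 0" --pt "-1 0.0305 0.0255 0 0" --newtons 3

```text
time_s: 10.15
tool_pos: [0.4837, -0.0604, -0.0009]
tool_rot: [-52.1, 90.0, -161.1]
force: [-0.4, -0.0, 1.1]
grip_width: 0.0298
```

step_arm --pt "-1 -0.003 -0.001 0 0" --pt "-1 -0.006 -0.0025 0 0" --pt "-1 -0.009 -0.004 0 0" --pt "-1 -0.0115 -0.0051 0 0" --pt "-1 -0.0165 -0.0083 0 0" --pt "-1 -0.0218 -0.0118 0 0" --pt "-1 -0.027 -0.016 0 0" --pt "-1 -0.0324 -0.0209 0 0" --pt "-1 -0.0324 -0.0209 0 0" --newtons 3

```text
time_s: 11.28
tool_pos: [0.4637, -0.0536, 0.032]
tool_rot: [36.5, 90.0, -72.4]
force: [-0.1, -0.4, -3.1]
grip_width: 0.03
```

```bash
python3 tilt.py
```

```text
[ 0.4637 -0.0536  0.065 ] 0.03 [-0.08 -0.39 -3.09] [ 0.1  -0.02  0.  ]
side 257 226 tilt about jaw axis 22.06 roll -0.06 extent along y -0.0706 -0.0147 perp dist of TCP to plane 0.0262
   in-plate extent rel TCP [-0.0863 -0.0858 -0.0272 -0.0267] across [-0.0251  0.0241]
top few 0
```

step_arm --pt "-1 -0.002 -0.0015 0 0" --pt "-1 -0.0045 -0.003 0 0" --pt "-1 -0.0045 -0.003 0 0" --newtons 3

```text
time_s: 11.75
tool_pos: [0.4609, -0.0526, 0.036]
tool_rot: [-62.5, 90.0, -171.5]
force: [-0.8, 0.3, -2.1]
grip_width: 0.0298
```

step_arm --pt "-1 0 0 0 0" --pt "-1 0 0 0 0" --pt "-1 0 0 0 0" --pt "-1 -0.04 0 0 0" --pt "-1 -0.08 0 0 0" --pt "-1 -0.13 0 0 0" --pt "-1 -0.18 0 0 0" --pt "-1 -0.23 0 0 0" --pt "-1 -0.23 0 0 0" --pt "-1 -0.23 0 0 0" --newtons 35

```text
time_s: 13.0
tool_pos: [0.4605, -0.0527, 0.2649]
tool_rot: [-70.3, 89.9, -179.3]
force: [0.2, 0.2, -3.5]
grip_width: 0.0297
```

```bash
python3 tilt.py; python3 go.py
```

```text
[ 0.4605 -0.0527  0.2979] 0.0297 [ 0.18  0.25 -3.45] [0.05 0.03 0.02]
side 350 315 tilt about jaw axis 26.27 roll -0.68 extent along y -0.068 0.0232 perp dist of TCP to plane 0.0251
   in-plate extent rel TCP [-0.0885 -0.0867  0.0076  0.0129] across [-0.0255  0.0245]
top few 0
t 13.1 pos [ 0.46   -0.0526  0.264 ] rot [-83.65  89.8  167.43] F [ 1.   -0.22 -4.53] w 0.0295 q7 -102.4
jaw yaw -108.92 tool y [ 0.946 -0.324 -0.003] z [-0.324 -0.946  0.   ]
```

```bash
python3 go.py .5856 -.1502 .2325 82.5
```

```text
t 13.1 pos [ 0.46   -0.0526  0.264 ] rot [-83.65  89.8  167.43] F [ 1.   -0.22 -4.53] w 0.0295 q7 -102.4
jaw yaw -108.92 tool y [ 0.946 -0.324 -0.003] z [-0.324 -0.946  0.   ]
shift [0.031  0.1506 0.0516]
turn about tool x -11.420598176656199
```

step_arm --pt "-1 0 0.03 0.01 -3" --pt "-1 0 0.06 0.02 -6" --pt "-1 0 0.09 0.03 -9" --pt "-1 0 0.12 0.04 -11.4" --pt "-1 0.01 0.14 0.05 -11.4" --pt "-1 0.02 0.1506 0.0516 -11.4" --pt "-1 0.031 0.1506 0.0516 -11.4" --pt "-1 0.031 0.1506 0.0516 -11.4" --pt "-1 0.031 0.1506 0.0516 -11.4"

```text
time_s: 14.22
tool_pos: [0.5866, -0.1496, 0.2355]
tool_rot: [49.1, 90.0, -48.3]
force: [-0.2, -0.7, -3.1]
grip_width: 0.0294
```

```bash
python3 tilt.py; python3 go.py .5856 -.1502 .2325 82.5; python3 shot.py g4 .60 -.155 .22 30
python3 - <<'E'
from h import *
z=np.load('g4_side.npz'); im=z['im']; x,y=proj('side',[.61,-.155,.2])[0].astype(int)
cv2.imwrite('pics/g4s.png',cv2.resize(im[y-35:y+35,x-45:x+45,::-1],(800,600),interpolation=cv2.INTER_CUBIC)); print(x-45,y-35)
print(proj('side',[[.6225,-.155,.2103],[.6435,-.1578,.165]]))
E
```

```text
[ 0.5866 -0.1496  0.2685] 0.0294 [-0.17 -0.71 -3.06] [0.04 0.01 0.04]
side 320 273 tilt about jaw axis 26.84 roll -0.24 extent along y -0.0681 0.0411 perp dist of TCP to plane 0.0246
   in-plate extent rel TCP [-0.0892 -0.0876  0.0293  0.0342] across [-0.0263  0.0252]
top 114 102 tilt about jaw axis 28.73 roll 0.73 extent along y -0.069 -0.0304 perp dist of TCP to plane 0.0215
   in-plate extent rel TCP [-0.0912 -0.0903 -0.0477 -0.0467] across [-0.0255 -0.0011]
t 14.32 pos [ 0.5869 -0.15    0.236 ] rot [ 63.39  89.91 -34.1 ] F [-0.2   0.18 -3.43] w 0.0295 q7 -91.6
jaw yaw -97.49 tool y [ 0.991 -0.13   0.001] z [-0.13  -0.991  0.001]
shift [ 0.0035 -0.0013  0.0004]
turn about tool x 0.005338879112798622
0.029481958355747094
side crop origin 243 102
top crop origin 266 142
224 101
[[265.59017783 132.86345577]
 [259.14551497 142.65212831]]
```

View pics/g4s.png

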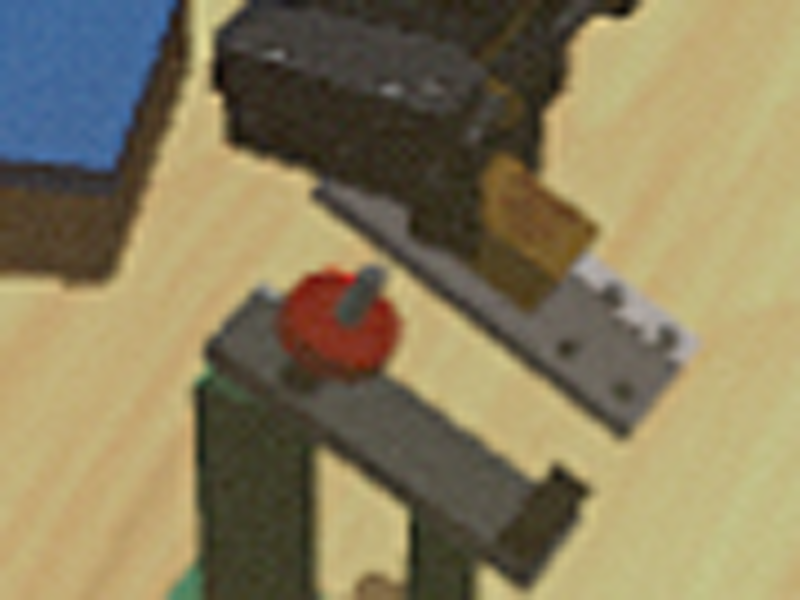

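```bash
python3 - <<'E'
from h import *
from scipy.optimize import least_squares
o=monitor.get_obs(); p=o['tool_pos']+[0,0,.033]
yaw=np.radians(-7.5); h=np.array([np.cos(yaw),np.sin(yaw),0]); l=np.array([-h[1],h[0],0]); up=np.array([0,0,1.])
px=lambda c:((c[0]+.5)/8.889-.5+224,(c[1]+.5)/8.571-.5+101)
obs=np.array([px(c) for c in [(697,340),(625,438),(314,194),(376,272)]])
M=np.array([[-62.5,-25,8],[-62.5,25,0],[62.5,25,0]])/1000
def pts(v,M=M):
    th=np.radians(v[3]); X=h*np.cos(th)+up*np.sin(th); Z=-h*np.sin(th)+up*np.cos(th)
    return v[:3]+M[:,[0]]*X+M[:,[1]]*l+M[:,[2]]*Z
s=least_squares(lambda v:np.r_[(proj('side',pts(v))-obs[:3]).ravel(), (v[3]-26.5)/2, ((v[:3]-p)@l)/.0005],[*(p-.05*up),26])
e=pts(s.x,np.array([[.045,0,0]]))[0]; d=e-p
print(s.x,s.fun.round(2)); print('eye rel TCP: h',d@h,'l',d@l,'up',d[2],'eye',e)
print('tip px obs',obs[3],'pred',proj('side',[.6225,-.155,.2103]))
E
```

```text
[ 0.57723407 -0.14891299  0.23008236 27.13486646] [ 0.91 -0.16 -0.15  0.4  -0.81 -0.15  0.32 -0.03]
eye rel TCP: h 0.030203917746992513 l -1.4347014268948687e-05 up -0.01825949703325863 eye [ 0.61693856 -0.15414019  0.25060625]
tip px obs [265.85572055 132.29325633] pred [[265.59017783 132.86345577]]
```

step_arm --pt "-1 0.012 0.0008 0.0003 0" --pt "-1 0.024 0.0008 0.0003 0" --pt "-1 0.034 0.0008 0.0003 0" --pt "-1 0.034 0.0008 0.0003 0" --pt "-1 0.034 0.0008 0.0003 0"

```text
time_s: 15.05
tool_pos: [0.5878, -0.1507, 0.2012]
tool_rot: [91.4, 90.0, -6.1]
force: [-0.2, 0.0, -3.1]
grip_width: 0.0294
```

step_arm --pt "-1 0.0018 0.0008 0 0" --pt "-1 0.0036 0.0017 0 0" --pt "-1 0.0054 0.0025 0 0" --pt "-1 0.0072 0.0034 0 0" --pt "-1 0.0072 0.0034 0 0" --pt "-1 0.0072 0.0034 0 0"

```text
time_s: 15.8
tool_pos: [0.5902, -0.1511, 0.1947]
tool_rot: [-66.2, 89.9, -163.8]
force: [-4.8, 0.9, 1.8]
grip_width: 0.0294
```

step_arm --pt "-1 0.0004 -0.0009 0 0" --pt "-1 0.0009 -0.0018 0 0" --pt "-1 0.0009 -0.0018 0 0"

```text
time_s: 16.18
tool_pos: [0.5899, -0.1511, 0.1937]
tool_rot: [77.8, 89.9, -19.7]
force: [-2.0, 0.8, 4.0]
grip_width: 0.0294
```

```bash
cat > st.py <<'E'
from h import *
# where we are along peg: reported TCP -> plate coords; force in plate axes
n=np.array([-.419,.055,.906]);X=np.array([.8985,-.118,.4226]);Y=np.array([.1305,.9914,0])
o=monitor.get_obs(); f=o['force']-[0,-.2,-3.2]; e=o['tool_pos']+[0,0,.033]+.0326*np.array([.9914,-.1305,0])-[0,0,.0195]
r=e-np.array([.6225,-.155,.2103])+.05*n
print('t',round(o['time_s'],2),'pos',o['tool_pos'].round(4),'F X,Y,n',(f@X).round(1),(f@Y).round(1),(f@n).round(1),'eye est X,Y,n mm',(1000*np.array([r@X,r@Y,r@n])).round(1),'w',round(o['grip_width'],4), 'M',o['wrist_torque'].round(2))
E
python3 st.py
```

```text
t 16.18 pos [ 0.5899 -0.1511  0.1937] F X,Y,n 1.2 0.7 7.4 eye est X,Y,n mm [-1.5 -0.4 47.3] w 0.0294 M [ 0.02  0.21 -0.05]
```

step_arm --pt "-1 0.0013 0.0006 0 0" --pt "-1 0.0027 0.0013 0 0" --pt "-1 0.0027 0.0013 0 0"

```text
time_s: 16.55
tool_pos: [0.5901, -0.1511, 0.1897]
tool_rot: [-92.0, 89.9, 170.5]
force: [-3.0, -0.1, 3.0]
grip_width: 0.0297
```

```bash
python3 st.py
```

```text
t 16.55 pos [ 0.5901 -0.1511  0.1897] F X,Y,n -0.1 -0.3 6.9 eye est X,Y,n mm [-3.  -0.4 43.6] w 0.0297 M [ 0.08  0.64 -0.07]
```

```bash
python3 tilt.py; python3 shot.py g5 .60 -.155 .20 30
python3 - <<'E'
from h import *
z=np.load('g5_side.npz'); im=z['im']; x,y=proj('side',[.60,-.155,.19])[0].astype(int)
cv2.imwrite('pics/g5s.png',cv2.resize(im[y-35:y+35,x-45:x+45,::-1],(800,600),interpolation=cv2.INTER_CUBIC)); print(x-45,y-35)
E
```

```text
[ 0.5901 -0.1511  0.2227] 0.0297 [-2.97 -0.07  3.03] [ 0.08  0.64 -0.07]
side 396 221 tilt about jaw axis 36.67 roll 2.97 extent along y -0.0604 0.0277 perp dist of TCP to plane 0.0227
   in-plate extent rel TCP [-0.0914 -0.0898  0.0129  0.0175] across [-0.0258  0.0245]
top 81 73 tilt about jaw axis 38.88 roll 1.57 extent along y -0.06 -0.0316 perp dist of TCP to plane 0.0183
   in-plate extent rel TCP [-0.0931 -0.0926 -0.0562 -0.0562] across [-0.0256  0.0006]
0.029734023268360877
side crop origin 242 107
top crop origin 265 143
227 105
```

View pics/g5s.png

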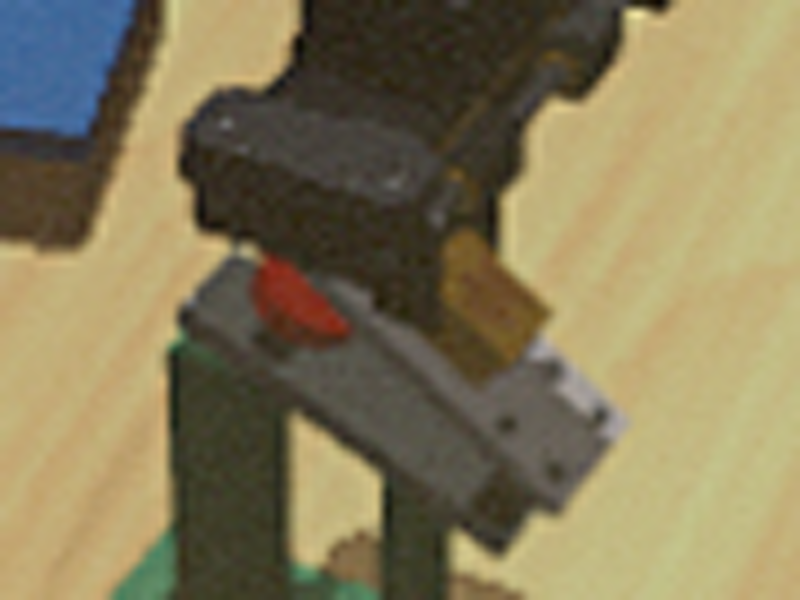

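The plate's underside caught the peg tip and turned in the pads to about 37°, with the eye not engaged. I'll back off, lay the plate flat on the table and regrip further onto the block. I'll also get a finer estimate of the peg position from the first pictures.

step_arm --pt "-1 -0.03 -0.012 0 0" --pt "-1 -0.07 -0.03 0 0" --pt "-1 -0.08 -0.07 -0.02 0" --pt "-1 -0.08 -0.11 -0.05 0" --pt "-1 -0.06 -0.13 -0.075 0" --pt "-1 -0.02 -0.135 -0.075 0" --pt "-1 0.03 -0.135 -0.075 0" --pt "-1 0.07 -0.135 -0.075 0" --pt "-1 0.1 -0.135 -0.075 0" --pt "-1 0.1 -0.135 -0.075 0"

```text
time_s: 18.0
tool_pos: [0.4641, -0.0584, 0.0874]
tool_rot: [-105.1, 89.7, 157.5]
force: [-0.0, 0.6, -3.3]
grip_width: 0.0293
```

```bash
python3 go.py; python3 tilt.py; cat > peg.py <<'E'
from h import *
from scipy.optimize import least_squares
yaw=np.radians(-7.5); h=np.array([np.cos(yaw),np.sin(yaw),0]); l=np.array([-h[1],h[0],0]); up=np.array([0,0,1.])
t=np.radians(25); Z=-h*np.sin(t)+up*np.cos(t); X=h*np.cos(t)+up*np.sin(t)
a=np.linspace(0,2*np.pi,72,endpoint=False); ring=np.c_[np.cos(a),np.sin(a)]
def sil(n,c): # c: base point of peg on the face
    P=np.vstack([c+.020*(ring[:,:1]*X+ring[:,1:]*l)+d*Z for d in(.012,.024)]); return P
def mask(n,c):
    S=8; M=np.zeros((384*S,512*S),np.uint8)
    for P in (sil(n,c),np.vstack([c+.005*(ring[:,:1]*X+ring[:,1:]*l)+d*Z for d in(.024,.05)])):
        u=(proj(n,P)+.5)*S; cv2.fillConvexPoly(M,cv2.convexHull(u.astype(np.float32)).astype(np.int32),255)
    return cv2.resize(M,(512,384),interpolation=cv2.INTER_AREA)/255.
for n in('side','top'):
    im=np.load(f'{n}0.npz')['im'].astype(float); c0=np.array([.6435,-.1578,.165])
    u,v=proj(n,c0+.02*Z)[0].astype(int); sl=(slice(v-13,v+14),slice(u-13,u+14))
    red=np.clip((im[...,0]-1.6*im[...,1])/90,0,1)[sl]
    # silhouette of red disc minus peg: fit by matching rendered collar(not peg)
    def r(q,full=False):
        c=c0+q[0]*h+q[1]*l
        S=8; M=np.zeros((384*S,512*S),np.float32)
        f=lambda P,val: cv2.fillConvexPoly(M,cv2.convexHull(((proj(n,P)+.5)*S).astype(np.float32)).astype(np.int32),val)
        f(sil(n,c),1.); f(np.vstack([c+.005*(ring[:,:1]*X+ring[:,1:]*l)+d*Z for d in(.024,.05)]),0.)
        m=cv2.resize(M,(512,384),interpolation=cv2.INTER_AREA)[sl]; return cv2.GaussianBlur((m-red).astype(np.float32),(0,0),.6).ravel()
    best=min(((r((x,y))**2).sum(),x,y) for x in np.arange(-.006,.0061,.001) for y in np.arange(-.006,.0061,.001))
    best=min(((r((x,y))**2).sum(),x,y) for x in best[1]+np.arange(-.001,.0011,.00025) for y in best[2]+np.arange(-.001,.0011,.00025))
    c=c0+best[1]*h+best[2]*l; print(n,np.round(best,5),'base',c.round(4),'tip',(c+.05*Z).round(4))
E
python3 peg.py
```

```text
t 18.0 pos [ 0.4641 -0.0584  0.0874] rot [-105.06   89.67  157.46] F [-0.    0.59 -3.34] w 0.0293 q7 -95.6
jaw yaw -97.49 tool y [ 0.991 -0.13  -0.005] z [-0.13  -0.991 -0.001]
[ 0.4641 -0.0584  0.1204] 0.0293 [-0.    0.59 -3.34] [ 0.03  0.01 -0.01]
side 223 192 tilt about jaw axis 35.54 roll 2.55 extent along y -0.0594 -0.0131 perp dist of TCP to plane 0.0227
   in-plate extent rel TCP [-0.0894 -0.0888 -0.0354 -0.0334] across [-0.0258  0.0246]
top few 0
side [ 2.10288e+01  1.00000e-03 -6.75000e-03] base [ 0.6436 -0.1646  0.165 ] tip [ 0.6227 -0.1619  0.2103]
top [ 4.20744e+00 -2.00000e-03 -5.00000e-04] base [ 0.6415 -0.158   0.165 ] tip [ 0.6205 -0.1553  0.2103]
```

step_arm --pt "-1 0.02 0 0 0" --pt "-1 0.035 0 0 0" --pt "-1 0.038 0 0 0" --pt "-1 0.038 0 0 0" --newtons 35

```text
time_s: 18.6
tool_pos: [0.4669, -0.0591, 0.0526]
tool_rot: [90.9, 90.0, -6.7]
force: [-0.1, -0.4, -3.0]
grip_width: 0.0294
```

step_arm --pt "-1 0 0 0 0" --pt "-1 0.009 0.006 0 0" --pt "-1 0.016 0.012 0 0" --pt "-1 0.022 0.017 0 0" --pt "-1 0.028 0.022 0 0" --pt "-1 0.034 0.027 0 0" --pt "-1 0.04 0.031 0 0" --pt "-1 0.046 0.034 0 0" --pt "-1 0.05 0.036 0 0" --pt "-1 0.05 0.036 0 0" --newtons 3

```text
time_s: 19.85
tool_pos: [0.5025, -0.0638, 0.0021]
tool_rot: [92.3, 90.0, -5.2]
force: [-0.2, -0.3, -3.4]
grip_width: 0.03
```

```bash
python3 tilt.py; sed -i 's#red=.*#g=(im[...,0]-1.6*im[...,1])[sl]; red=np.clip(g/(.6*np.percentile(g,97)),0,1)#' peg.py; python3 peg.py
```

```text
[ 0.5025 -0.0638  0.0351] 0.03 [-0.23 -0.32 -3.38] [ 0.02 -0.06  0.05]
side 189 178 tilt about jaw axis -0.27 roll -0.17 extent along y -0.0839 -0.0137 perp dist of TCP to plane 0.0273
   in-plate extent rel TCP [-0.0838 -0.0832 -0.0149 -0.0136] across [-0.0263  0.0251]
top few 0
side [ 1.738632e+01  1.500000e-03 -6.500000e-03] base [ 0.6441 -0.1644  0.165 ] tip [ 0.6232 -0.1617  0.2103]
top [ 4.0384e+00 -2.0000e-03 -5.0000e-04] base [ 0.6415 -0.158   0.165 ] tip [ 0.6205 -0.1553  0.2103]
```

step_arm --pt "-0.1 0 0 0 0" --pt "-0.1 0 0 0 0" --pt "-0.1 0.002 -0.002 0 0" --pt "-0.1 0.003 -0.004 0 0" --pt "-0.1 0.003 -0.004 0 0" --pt "-1 0.003 -0.004 0 0" --pt "-1 0.003 -0.004 0 0" --pt "-1 0.003 -0.004 0 0" --pt "-1 0.003 -0.004 0 0" --newtons 3

```text
time_s: 21.08
tool_pos: [0.4983, -0.0633, -0.0007]
tool_rot: [56.0, 90.0, -41.5]
force: [0.5, -0.2, 1.2]
grip_width: 0.03
```

```bash
python3 tilt.py; sed -i 's/(.012,.024)\]); return/(LO,.024)]); return/; s/^for n in/for LO in (.012,.018,.022):\n for n in/' peg.py; python3 - <<'E'
s=open('peg.py').read().split("\n")
i=[k for k,l in enumerate(s) if l.startswith(' for n in')][0]
s=s[:i+1]+[' '+l for l in s[i+1:]]
open('peg.py','w').write("\n".join(s))
E
python3 peg.py; python3 - <<'E'
from h import *
im=np.load('side0.npz')['im']; u,v=262,138
print(im[v-8:v+9,u-9:u+10,0]);print(im[v-8:v+9,u-9:u+10,1])
E
```

```text
[ 0.4983 -0.0633  0.0323] 0.03 [ 0.55 -0.25  1.25] [ 0.06  0.06 -0.02]
side 182 173 tilt about jaw axis 0.1 roll -0.54 extent along y -0.0795 -0.0144 perp dist of TCP to plane 0.0242
   in-plate extent rel TCP [-0.0795 -0.0789 -0.0171 -0.0145] across [-0.0263  0.0246]
top few 0
side [ 1.738632e+01  1.500000e-03 -6.500000e-03] base [ 0.6441 -0.1644  0.165 ] tip [ 0.6232 -0.1617  0.2103]
top [ 4.0384e+00 -2.0000e-03 -5.0000e-04] base [ 0.6415 -0.158   0.165 ] tip [ 0.6205 -0.1553  0.2103]
side [ 6.82689e+00  7.50000e-04 -4.00000e-03] base [ 0.6437 -0.1619  0.165 ] tip [ 0.6228 -0.1591  0.2103]
top [ 1.76006e+00 -1.25000e-03 -2.50000e-04] base [ 0.6422 -0.1579  0.165 ] tip [ 0.6213 -0.1551  0.2103]
side [ 2.88694e+00  5.00000e-04 -1.75000e-03] base [ 0.6438 -0.1596  0.165 ] tip [ 0.6228 -0.1568  0.2103]
[[188 191 189 183 187 187 188 186 190 189 187 189 189 185 189 189 187 189
  186]
 [186 188 189 187 188 189 189 186 191 185 189 188 186 181 186 188 188 188
  187]
 [190 188 189 188 192 185 179 191 191 191 185 161 162 170 179 187 186 187
  190]
 [180 187 191 189 186 180 164 192 192 194 177
[... 2780 characters left out ...]
.001,.0011,.00025) for y in best[2]+np.arange(-.001,.0011,.00025))
               ~^^^^^^^
  File "peg.py", line 23, in r
    f(sil(n,c),1.); f(np.vstack([c+.005*(ring[:,:1]*X+ring[:,1:]*l)+d*Z for d in(.024,.05)]),0.)
    ~^^^^^^^^^^^^^
  File "peg.py", line 22, in <lambda>
    f=lambda P,val: cv2.fillConvexPoly(M,cv2.convexHull(((proj(n,P)+.5)*S).astype(np.float32)).astype(np.int32),val)
                                                          ~~~~^^^^^
  File "h.py", line 20, in proj
    m,t,a=cam(n); q=(np.atleast_2d(p)-t)@rot(a); x=q[:,:2]/q[:,2:]
          ~~~^^^
  File "h.py", line 5, in cam
    m=camera_model(n); a=m['attitude']
ValueError: time passes only in moves, steps and waits
```

```bash
sed -i 's/^def cam(n):/import functools\n@functools.lru_cache(None)\ndef cam(n):/; ' h.py; sed -i 's/(.012,.018,.022)/(.022,.0239)/' peg.py; python3 peg.py; python3 go.py
```

```text
side [ 2.88694e+00  5.00000e-04 -1.75000e-03] base [ 0.6438 -0.1596  0.165 ] tip [ 0.6228 -0.1568  0.2103]
top [ 1.12016e+00 -7.50000e-04  0.00000e+00] base [ 0.6428 -0.1577  0.165 ] tip [ 0.6218 -0.1549  0.2103]
side [ 2.17746e+00  5.00000e-04 -1.25000e-03] base [ 0.6438 -0.1591  0.165 ] tip [ 0.6229 -0.1563  0.2103]
top [ 1.13374e+00 -5.00000e-04  0.00000e+00] base [ 0.643  -0.1577  0.165 ] tip [ 0.6221 -0.155   0.2103]
t 21.18 pos [ 0.4983 -0.0633 -0.0007] rot [ 53.82  89.99 -43.7 ] F [ 0.48 -0.83 -0.37] w 0.03 q7 -102.6
jaw yaw -97.52 tool y [ 0.991 -0.131  0.   ] z [-0.131 -0.991  0.   ]
```

step_arm --pt "-1 -0.003 -0.001 0 0" --pt "-1 -0.006 -0.0025 0 0" --pt "-1 -0.0107 -0.0052 0 0" --pt "-1 -0.0155 -0.0083 0 0" --pt "-1 -0.0206 -0.0119 0 0" --pt "-1 -0.0255 -0.016 0 0" --pt "-1 -0.0305 -0.021 0 0" --pt "-1 -0.0325 -0.0232 0 0" --pt "-1 -0.0325 -0.0232 0 0" --pt "-1 -0.0325 -0.0232 0 0" --newtons 3

```text
time_s: 22.42
tool_pos: [0.4752, -0.0603, 0.0317]
tool_rot: [-27.0, 90.0, -124.5]
force: [0.9, 0.0, -2.2]
grip_width: 0.03
```

```bash
python3 tilt.py
```

```text
[ 0.4752 -0.0603  0.0647] 0.03 [ 0.86  0.02 -2.2 ] [-0.04  0.03  0.03]
side 230 201 tilt about jaw axis 24.0 roll 1.15 extent along y -0.066 -0.0134 perp dist of TCP to plane 0.0257
   in-plate extent rel TCP [-0.0839 -0.0832 -0.0276 -0.0265] across [-0.0257  0.0256]
top few 0
```

step_arm --pt "-1 0 0 0 0" --pt "-1 0 0 0 0" --pt "-1 0 0 0 0" --pt "-1 -0.04 0 0 0" --pt "-1 -0.09 0 0 0" --pt "-1 -0.14 0 0 0" --pt "-1 -0.19 0 0 0" --pt "-1 -0.23 0 0 0" --pt "-1 -0.23 0 0 0" --pt "-1 -0.23 0 0 0" --newtons 60

```text
time_s: 23.78
tool_pos: [0.4743, -0.06, 0.2603]
tool_rot: [-91.8, 89.9, 170.7]
force: [-0.8, -0.6, -4.7]
grip_width: 0.0293
```

```bash
python3 tilt.py;  python3 go.py .5856 -.1518 .2325 82.5
```

```text
[ 0.4743 -0.06    0.2933] 0.0293 [-0.79 -0.57 -4.66] [0.03 0.03 0.02]
side 351 315 tilt about jaw axis 23.07 roll 0.96 extent along y -0.0653 0.0455 perp dist of TCP to plane 0.0266
   in-plate extent rel TCP [-0.0827 -0.0822  0.0281  0.039 ] across [-0.0257  0.0242]
top few 0
t 23.88 pos [ 0.474  -0.0601  0.2596] rot [-97.6   89.79 164.88] F [ 0.4  -0.61 -2.98] w 0.0294 q7 -91.4
jaw yaw -97.52 tool y [ 0.991 -0.131 -0.004] z [-0.131 -0.991 -0.   ]
shift [0.0267 0.1228 0.0764]
turn about tool x -0.019734297684181
```

step_arm --pt "-1 0 0.03 0.02 0" --pt "-1 0 0.06 0.04 0" --pt "-1 0 0.09 0.06 0" --pt "-1 0.01 0.1185 0.0762 0" --pt "-1 0.02 0.1185 0.0762 0" --pt "-1 0.02 0.1185 0.0762 0" --pt "-1 0.02 0.1185 0.0762 0"

```text
time_s: 24.75
tool_pos: [0.5822, -0.1503, 0.2418]
tool_rot: [-84.7, 90.0, 177.8]
force: [-0.3, 0.4, -3.5]
grip_width: 0.0297
```

```bash
python3 tilt.py;  python3 go.py .5811 -.1510 .2098 82.5; python3 - <<'E'
from h import *
im,d=read_camera('side'); x,y=proj('side',[.60,-.155,.21])[0].astype(int)
cv2.imwrite('pics/g6s.png',cv2.resize(im[y-35:y+35,x-45:x+45,::-1],(800,600),interpolation=cv2.INTER_CUBIC)); print(x-45,y-35)
E
```

```text
[ 0.5822 -0.1503  0.2748] 0.0297 [-0.28  0.42 -3.51] [ 0.03 -0.03  0.05]
side 340 296 tilt about jaw axis 23.26 roll 0.33 extent along y -0.0669 0.046 perp dist of TCP to plane 0.0264
   in-plate extent rel TCP [-0.0843 -0.0831  0.0362  0.0386] across [-0.0261  0.026 ]
top 121 113 tilt about jaw axis 23.44 roll -2.29 extent along y -0.0674 -0.0309 perp dist of TCP to plane 0.0263
   in-plate extent rel TCP [-0.0853 -0.0842 -0.0453 -0.045 ] across [-0.0263 -0.0002]
t 24.85 pos [ 0.5826 -0.1506  0.2425] rot [ 56.    89.93 -41.47] F [ 0.22 -0.03 -3.36] w 0.0291 q7 -91.7
jaw yaw -97.47 tool y [ 0.992 -0.13   0.001] z [-0.13  -0.992  0.001]
shift [ 0.0327 -0.0015  0.0005]
turn about tool x 0.029950544498262843
228 99
```

View pics/g6s.png

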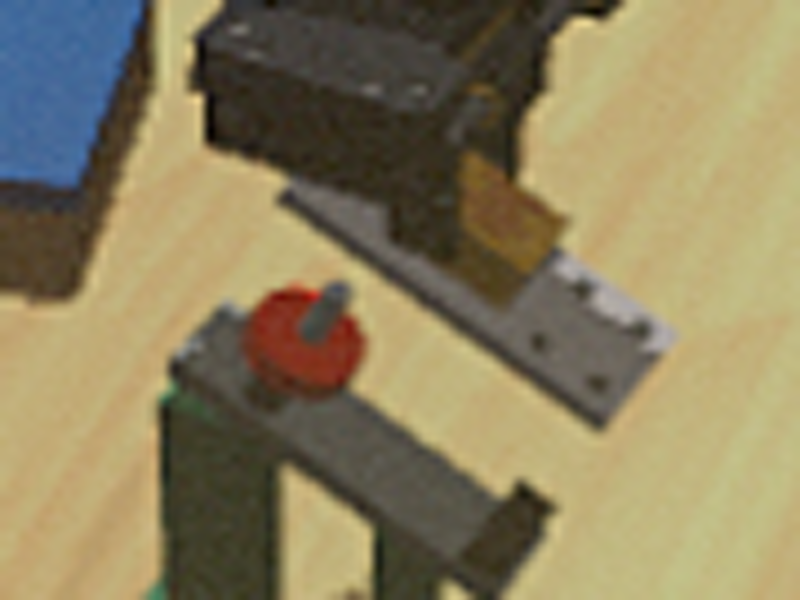

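```bash
python3 - <<'E'
from h import *
from scipy.optimize import least_squares
o=monitor.get_obs(); p=o['tool_pos']+[0,0,.033]
yaw=np.radians(-7.5); h=np.array([np.cos(yaw),np.sin(yaw),0]); l=np.array([-h[1],h[0],0]); up=np.array([0,0,1.])
px=lambda c:((c[0]+.5)/8.889-.5+228,(c[1]+.5)/8.571-.5+99)
obs=np.array([px(c) for c in [(677,338),(605,432),(278,198),(340,290)]])
M=np.array([[-62.5,-25,8],[-62.5,25,0],[62.5,25,0]])/1000
def pts(v,M=M):
    th=np.radians(v[3]); X=h*np.cos(th)+up*np.sin(th); Z=-h*np.sin(th)+up*np.cos(th)
    return v[:3]+M[:,[0]]*X+M[:,[1]]*l+M[:,[2]]*Z
for off in (0,.0008):
    s=least_squares(lambda v:np.r_[(proj('side',pts(v))-obs[:3]).ravel(), (v[3]-23.3)/1, ((v[:3]-p)@l-off)/.0003],[*(p-.05*up),23])
    e=pts(s.x,np.array([[.045,0,0]]))[0]; d=e-p
    print(s.x.round(4),s.fun.round(2)); print('eye rel TCP: h',d@h,'l',d@l,'up',d[2],'eye',e)
print('tip px obs',obs[3],'pred',proj('side',[[.6225,-.155,.2103],[.6229,-.1563,.2103]]))
E
```

```text
[ 0.5751 -0.1498  0.2368 23.5429] [ 0.68 -0.69 -0.26  0.48 -0.45  0.26  0.24 -0.01]
eye rel TCP: h 0.0336235084775457 l -2.820098759518738e-06 up -0.02081596284825149 eye [ 0.61598479 -0.15521938  0.25475836]
[ 0.5748 -0.149   0.2375 23.5436] [ 0.7  -0.69 -0.25  0.49 -0.48  0.24  0.24 -0.01]
eye rel TCP: h 0.03325986662781324 l 0.0007969852504750908 up -0.02008882577302401 eye [ 0.61572865 -0.15437895  0.25548549]
tip px obs [265.80577118 132.39336133] pred [[265.59017783 132.86345577]
 [265.6238851  132.55759048]]
```

step_arm --pt "-1 0.012 0.0003 0.0006 0" --pt "-1 0.024 0.0003 0.0006 0" --pt "-1 0.0333 0.0003 0.0006 0" --pt "-1 0.0375 0.0022 0.0006 0" --pt "-1 0.0415 0.0041 0.0006 0" --pt "-1 0.0415 0.0041 0.0006 0" --pt "-1 0.0415 0.0041 0.0006 0"

```text
time_s: 25.78
tool_pos: [0.5869, -0.1524, 0.2005]
tool_rot: [78.3, 90.0, -19.2]
force: [-0.3, -0.0, -3.1]
grip_width: 0.0296
```

```bash
sed -i 's/\.0326\*/.035*/; s/0,0,\.0195/0,0,.021/; s/-\.155,\.2103/-.1565,.2103/' st.py; python3 st.py
```

```text
t 25.77 pos [ 0.5869 -0.1524  0.2005] F X,Y,n -0.2 0.1 0.2 eye est X,Y,n mm [ 0.2 -0.6 52.4] w 0.0296 M [0.   0.01 0.  ]
```

step_arm --pt "-1 0.0014 0.0006 0 0" --pt "-1 0.0027 0.0013 0 0" --pt "-1 0.0027 0.0013 0 0"

```text
time_s: 26.15
tool_pos: [0.5879, -0.1526, 0.1974]
tool_rot: [-78.3, 90.0, -175.8]
force: [-0.4, -0.3, -3.4]
grip_width: 0.0293
```

```bash
python3 st.py
```

```text
t 26.15 pos [ 0.5879 -0.1526  0.1974] F X,Y,n -0.5 -0.1 0.0 eye est X,Y,n mm [-0.2 -0.7 49.1] w 0.0293 M [ 0.06 -0.05 -0.04]
```

No contact yet at an estimated 49.1 mm, so I'll go on down in small steps.

step_arm --pt "-1 0.0014 0.0006 0 0" --pt "-1 0.0027 0.0013 0 0" --pt "-1 0.0027 0.0013 0 0"

```text
time_s: 26.52
tool_pos: [0.5892, -0.1528, 0.1946]
tool_rot: [-87.1, 90.0, 175.4]
force: [-0.0, -0.2, -4.6]
grip_width: 0.0296
```

```bash
python3 st.py
```

```text
t 26.52 pos [ 0.5892 -0.1528  0.1946] F X,Y,n -0.6 -0.0 -1.3 eye est X,Y,n mm [-0.2 -0.6 46. ] w 0.0296 M [ 0.06 -0.03  0.03]
```

step_arm --pt "-1 0.0014 0.0006 0 0" --pt "-1 0.0027 0.0013 0 0" --pt "-1 0.0027 0.0013 0 0"

```text
time_s: 26.9
tool_pos: [0.5905, -0.1529, 0.1919]
tool_rot: [-90.0, 90.0, 172.5]
force: [-0.5, -0.5, -3.7]
grip_width: 0.0295
```

```bash
python3 st.py
```

```text
t 26.9 pos [ 0.5905 -0.1529  0.1919] F X,Y,n -0.6 -0.3 -0.3 eye est X,Y,n mm [-0.2 -0.7 43. ] w 0.0295 M [0.02 0.03 0.  ]
```

step_arm --pt "-1 0.0014 0.0006 0 0" --pt "-1 0.0027 0.0013 0 0" --pt "-1 0.0041 0.0019 0 0" --pt "-1 0.0054 0.0025 0 0" --pt "-1 0.0054 0.0025 0 0"

```text
time_s: 27.52
tool_pos: [0.593, -0.1532, 0.1866]
tool_rot: [-96.2, 90.0, 166.3]
force: [-0.0, -0.5, -3.1]
grip_width: 0.0294
```

```bash
python3 st.py
```

```text
t 27.52 pos [ 0.593  -0.1532  0.1866] F X,Y,n 0.1 -0.3 0.1 eye est X,Y,n mm [-0.2 -0.6 37.1] w 0.0294 M [ 0.02 -0.05  0.02]
```

step_arm --pt "-1 0.0018 0.0008 0 0" --pt "-1 0.0036 0.0017 0 0" --pt "-1 0.0054 0.0025 0 0" --pt "-1 0.0072 0.0034 0 0" --pt "-1 0.0082 0.0038 0 0" --pt "-1 0.0082 0.0038 0 0"

```text
time_s: 28.28
tool_pos: [0.5968, -0.1538, 0.1784]
tool_rot: [-66.1, 90.0, -163.7]
force: [-0.6, -0.6, -2.8]
grip_width: 0.0289
```

```bash
python3 st.py; python3 tilt.py
```

```text
t 28.27 pos [ 0.5968 -0.1538  0.1784] F X,Y,n -0.3 -0.5 0.6 eye est X,Y,n mm [-0.1 -0.6 28.1] w 0.0289 M [ 0.04 -0.01 -0.02]
[ 0.5968 -0.1538  0.2114] 0.0289 [-0.59 -0.6  -2.84] [ 0.04 -0.01 -0.02]
side 455 243 tilt about jaw axis 24.09 roll 0.83 extent along y -0.068 0.0434 perp dist of TCP to plane 0.0257
   in-plate extent rel TCP [-0.0851 -0.0836  0.0303  0.0357] across [-0.0269  0.0247]
top 119 102 tilt about jaw axis 24.77 roll 0.92 extent along y -0.0676 -0.0301 perp dist of TCP to plane 0.0238
   in-plate extent rel TCP [-0.0858 -0.0851 -0.0455 -0.0442] across [-0.0264  0.003 ]
```

step_arm --pt "-1 0.0018 0.0008 0 0" --pt "-1 0.0018 0.0008 0 0" --pt "0.3 0.0018 0.0008 0 0" --pt "0.3 0.0018 0.0008 0 0" --pt "0.3 0.0018 0.0008 0 0" --pt "0.3 0.0018 0.0008 0 0" --pt "0.3 -0.02 0.0008 0 0" --pt "0.3 -0.06 0.0008 0 0" --pt "0.3 -0.11 -0.02 0 0" --pt "0.3 -0.13 -0.08 0 0" --pt "0.3 -0.13 -0.14 0 0" --pt "0.3 -0.13 -0.14 0 0" --newtons 10

```text
time_s: 29.88
tool_pos: [0.4546, -0.1353, 0.3093]
tool_rot: [1.1, 89.7, -96.5]
force: [0.4, -0.4, 0.6]
grip_width: 0.0567
```

```bash
python3 go.py; cat > hang.py <<'E'
import sys
from h import *
n=np.array([-.419,.055,.906]);X=np.array([.8985,-.118,.4226]);Y=np.array([.1305,.9914,0]); b=np.array([.6435,-.1585,.165])
A=[]
for c in('side','top'):
    im,d=read_camera(c); W=cloud(c,d); q=W-b; x,y,z=q@X,q@Y,q@n; hsv=cv2.cvtColor(im,cv2.COLOR_RGB2HSV)
    k=(d>0)&(abs(y)<.032)&(x>-.13)&(x<.04)&(z>.012)&(z<.05)&(hsv[...,1]<70)
    P=np.stack([x[k],y[k],z[k]],1); nb=0; g=np.random.default_rng(0)
    for _ in range(500):
        s=P[g.choice(len(P),3,False)]; m=np.cross(s[1]-s[0],s[2]-s[0]); m/=np.linalg.norm(m)+1e-12
        i=abs((P-s[0])@m)<.003
        if i.sum()>nb and abs(m[2])>.8: nb=i.sum(); I=i
    Q=P[I]; cc=Q.mean(0); m=np.linalg.svd(Q-cc)[2][2]; m*=np.sign(m[2]); zt=cc[2]-(m[0]*(0-cc[0])+m[1]*(0-cc[1]))/m[2]
    print(c,len(P),nb,'plate tilt X deg',np.degrees(np.arctan2(-m[0],m[2])).round(2),'Y',np.degrees(np.arctan2(-m[1],m[2])).round(2),'underside at eye mm',((zt-.008)*1000).round(1),'x',np.percentile(Q[:,0],[1,99]).round(4),'y',np.percentile(Q[:,1],[1,99]).round(4))
    u,v=proj(c,[.60,-.155,.18])[0].astype(int); A.append(cv2.resize(im[v-30:v+30,u-30:u+30,::-1],(400,400),interpolation=cv2.INTER_CUBIC))
cv2.imwrite(f'pics/{sys.argv[1]}.png',np.hstack(A))
E
python3 hang.py h1
```

```text
t 29.88 pos [ 0.4546 -0.1353  0.3093] rot [  1.14  89.73 -96.52] F [ 0.41 -0.4   0.57] w 0.0567 q7 -81.9
jaw yaw -97.66 tool y [ 0.991 -0.133  0.   ] z [-0.133 -0.991  0.005]
side 441 376 plate tilt X deg 5.64 Y -0.66 underside at eye mm 24.3 x [-0.1066  0.014 ] y [-0.0266  0.0249]
top 533 451 plate tilt X deg 5.22 Y 0.61 underside at eye mm 24.5 x [-0.1078  0.0141] y [-0.0246  0.0251]
```

View pics/h1.png

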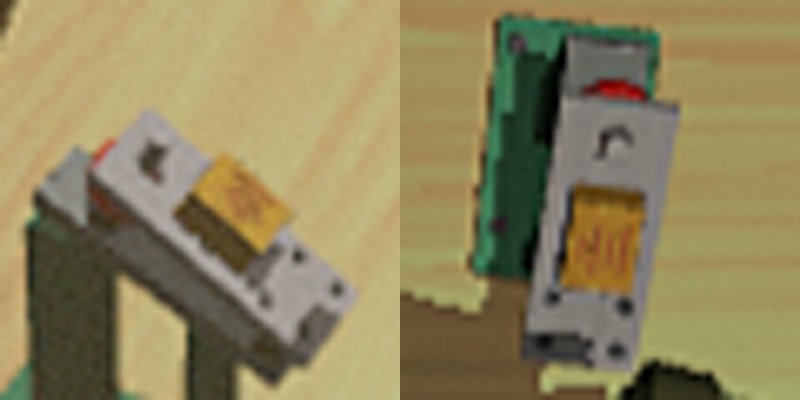

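The picture shows the plate hanging with the peg through its eye. The underside at the eye is 24.4 mm out and the red collar is still up. Next I'll press with the fingertips straddling the peg, using a gap of about 18 mm.

step_arm --pt "-0.59 0 0.05 0 0" --pt "-0.59 0 0.1 0 0" --pt "-0.59 0 0.15 -0.0008 0" --pt "-0.59 0 0.1768 -0.0008 0" --pt "-0.59 0 0.1768 -0.0008 0" --pt "-0.59 0.04 0.1768 -0.0008 0" --pt "-0.59 0.07 0.1768 -0.0008 0" --pt "-0.59 0.07 0.1768 -0.0008 0" --pt "-0.59 0.07 0.1768 -0.0008 0" --newtons 20

```text
time_s: 31.1
tool_pos: [0.634, -0.1578, 0.24]
tool_rot: [90.8, 89.9, -6.8]
force: [-0.2, 0.3, 0.9]
grip_width: 0.0177
```

```bash
python3 go.py .630 -.158 .19 82.5
```

```text
t 31.1 pos [ 0.634  -0.1578  0.24  ] rot [90.76 89.9  -6.78] F [-0.22  0.35  0.94] w 0.0177 q7 -94.7
jaw yaw -97.53 tool y [ 0.991 -0.131  0.002] z [-0.131 -0.991 -0.   ]
shift [ 0.05   -0.004   0.0007]
turn about tool x -0.03182677348138441
```

step_arm --pt "-0.59 0.015 -0.004 0.0007 0" --pt "-0.59 0.03 -0.004 0.0007 0" --pt "-0.59 0.042 -0.004 0.0007 0" --pt "-0.59 0.049 -0.004 0.0007 0" --pt "-0.59 0.049 -0.004 0.0007 0" --pt "-0.59 0.049 -0.004 0.0007 0"

```text
time_s: 31.85
tool_pos: [0.6297, -0.1579, 0.19]
tool_rot: [85.4, 90.0, -12.1]
force: [0.1, 0.2, 0.7]
grip_width: 0.0178
```

step_arm --pt "-0.59 0.0018 0.0008 0 0" --pt "-0.59 0.0036 0.0017 0 0" --pt "-0.59 0.0054 0.0025 0 0" --pt "-0.59 0.0054 0.0025 0 0"

```text
time_s: 32.35
tool_pos: [0.6326, -0.1584, 0.1849]
tool_rot: [84.8, 89.9, -12.8]
force: [1.1, 0.0, 4.5]
grip_width: 0.0177
```

Contact is made, at about 4 N. I'll press on along the peg.

step_arm --pt "-0.59 0.0018 0.0008 0 0" --pt "-0.59 0.0036 0.0017 0 0" --pt "-0.59 0.0054 0.0025 0 0" --pt "-0.59 0.0072 0.0034 0 0" --pt "-0.59 0.0072 0.0034 0 0"

```text
time_s: 32.98
tool_pos: [0.636, -0.1588, 0.1777]
tool_rot: [85.8, 89.9, -11.7]
force: [0.5, -0.3, 4.8]
grip_width: 0.0179
```

step_arm --pt "-0.59 0.0009 0.0004 0 0" --pt "-0.59 0.0018 0.0008 0 0" --pt "-0.59 0.0027 0.0013 0 0" --pt "-0.59 0.0027 0.0013 0 0"

```text
time_s: 33.48
tool_pos: [0.6368, -0.1589, 0.1764]
tool_rot: [64.7, 89.9, -32.9]
force: [-2.5, -0.7, 10.4]
grip_width: 0.0179
```

step_arm --pt "-0.59 0.0015 0.0006 0 0" --pt "-0.59 0.003 0.0012 0 0" --pt "-0.59 0.0045 0.0018 0 0" --pt "-0.59 0.0045 0.0018 0 0" --pt "-0.59 0.0045 0.0018 0 0"

```text
time_s: 34.1
tool_pos: [0.6375, -0.159, 0.1758]
tool_rot: [12.2, 89.9, -85.3]
force: [-12.5, 1.7, 28.9]
grip_width: 0.0176
```

```bash
python3 st.py; python3 hang.py h2
```

```text
t 34.1 pos [ 0.6375 -0.159   0.1758] F X,Y,n 2.1 0.3 34.4 eye est X,Y,n mm [36.  -0.5  8.4] w 0.0176 M [0.45 2.71 0.03]
side 412 323 plate tilt X deg -0.77 Y -0.2 underside at eye mm 13.3 x [-0.1058  0.0125] y [-0.0266  0.0254]
top 234 200 plate tilt X deg -0.73 Y 0.77 underside at eye mm 14.0 x [-0.1077 -0.0271] y [-0.0161  0.0244]
```

The plate hit a hard stop with its underside at about 14 mm. I'll retract straight up.

step_arm --pt "-0.59 -0.005 -0.002 0 0" --pt "-0.59 -0.02 -0.002 0 0" --pt "-0.59 -0.06 -0.002 0 0" --pt "-0.59 -0.11 -0.002 0 0" --pt "-0.59 -0.14 -0.05 0 0" --pt "-0.59 -0.14 -0.11 0 0" --pt "-0.59 -0.14 -0.17 0 0" --pt "-0.59 -0.14 -0.17 0 0" --pt "-0.59 -0.14 -0.17 0 0"

```text
time_s: 35.33
tool_pos: [0.47, -0.1371, 0.3101]
tool_rot: [51.0, 89.9, -46.5]
force: [0.6, 0.1, 0.0]
grip_width: 0.0179
```

```bash
python3 go.py; python3 hang.py h3
```

```text
t 35.33 pos [ 0.47   -0.1371  0.3101] rot [ 50.99  89.94 -46.55] F [0.56 0.05 0.05] w 0.0179 q7 -82.8
jaw yaw -97.54 tool y [ 0.991 -0.131  0.001] z [-0.131 -0.991  0.001]
side 447 371 plate tilt X deg -0.35 Y 0.15 underside at eye mm 13.5 x [-0.1064  0.0145] y [-0.0265  0.0245]
top 532 432 plate tilt X deg 0.03 Y 0.21 underside at eye mm 14.5 x [-0.1078  0.0145] y [-0.0246  0.0248]
```

View pics/h3.png

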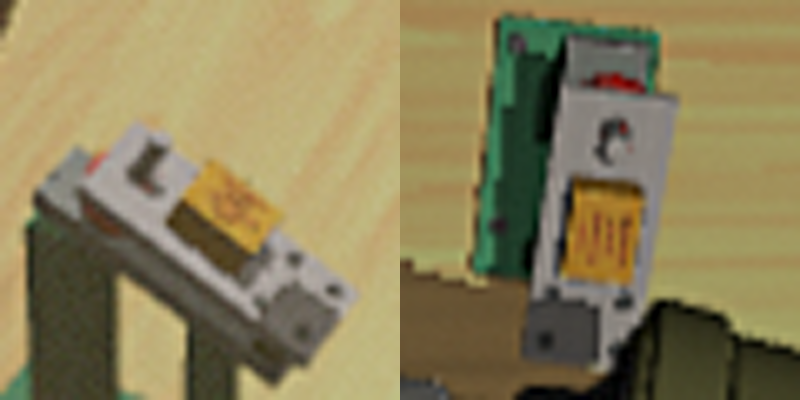

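The picture shows the plate flush on the peg, tilt under 0.4°, with its underside at about 14 mm and the arm clear. I'll hand it in.

```bash
python3 -c "
from cell import env
print(env.sign_off())"
```

```text
the job is handed in; nothing more can be done
None
```

The die plate hangs on the red stand's peg, block outwards and tail on the rest, and it is pressed fully home. I handed the job in at about 35 s; no verdict was reported.

**What I did:** I gripped the brass block and tilted the plate to about 24° by lifting it with the tail still on the table. I then slid the eye down the peg and let go, so the plate hung by itself with its underside about 24.4 mm out at the eye, collar up. Last, I pressed beside the peg with the fingertips until the plate stopped hard at about 34 N, and backed the arm away.

**Last checks:**
- **Seating:** the side camera put the underside at the eye at 13.5 mm from the face and the top camera at 14.5 mm. The limit is 16.5 mm.
- **Flushness:** the plate lay within about 0.4° of flush, against a limit of 3.4° (0.06 rad). The gripper was clear and the force near zero.
- **Collar:** I judged the red collar's travel from the plate height, not from a direct reading.
- **Other things:** I never went near the green stand, oil can, screwdriver or spare die, but I did not measure them again at the end.

**What failed or disagreed:**
- **Height offset:** the arm reported its height about 33 mm lower than the cameras showed, so the first grasp closed above the block. I corrected for this throughout.
- **First hanging try:** the peg caught the underside and turned the plate in the grip to about 37°. I laid it flat, gripped it again and it went on cleanly.

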